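# Make up a stone sample case

## Task

Make up the stone sample case. First check the hand-cut pink sandstone sample in the caliper: lay it between the jaws and slide the moving jaw up until both jaws bear firmly on its sides; then seat it and every other square stone sample on the bench flat in the tray's pockets, one to a pocket, any order. Lay the cover frame over the four standoffs and press it down at the corners until every one has snapped through and the frame lies flush on all four shoulders; leave the caliper slid fully shut and the other things on the bench where they are.

Things in the scene. Friction and masses are not known exactly. Their poses are not given: they have to be found in the camera images.
- sandstone_mid (a point): centre of the pink sandstone sample, a square stone tile 45 x 45 x 20 mm (sides along x and y, thickness along z), about 110 g, lying flat
- black_granite_mid (a point): centre of the black granite sample, a square stone tile 45 x 45 x 20 mm (sides along x and y, thickness along z), about 110 g, lying flat; may be absent
- white_marble_mid (a point): centre of the white marble sample, a square stone tile 45 x 45 x 20 mm (sides along x and y, thickness along z), about 110 g, lying flat; may be absent
- green_slate_mid (a point): centre of the green slate sample, a square stone tile 45 x 45 x 20 mm (sides along x and y, thickness along z), about 110 g, lying flat; may be absent
- tray: fixed sample tray, dark wooden board 170 x 170 x 14 mm; origin at the centre of its underside, x and y along its sides. Four square pockets 49 x 49 mm with floors 8 mm above the underside, centred 35 mm either way from the centre, sides along x and y; a seated sample's centre is 18 mm above the underside. White snap standoffs at the corners
- standoff0 (a point): centre of a snap standoff's shoulder (13 mm across), 30 mm above the tray's underside, 70 mm either way from its centre. On it a 7 mm pin 17 mm high, tapering to 3 mm over the last 6 mm, with two spring barbs. The cover first rests on the barbs about 10 mm above the shoulder; about 10 N at that corner snaps it past them on to the shoulder
- standoff1 (a point): centre of a snap standoff's shoulder (13 mm across), 30 mm above the tray's underside, 70 mm either way from its centre. On it a 7 mm pin 17 mm high, tapering to 3 mm over the last 6 mm, with two spring barbs. The cover first rests on the barbs about 10 mm above the shoulder; about 10 N at that corner snaps it past them on to the shoulder
- standoff2 (a point): centre of a snap standoff's shoulder (13 mm across), 30 mm above the tray's underside, 70 mm either way from its centre. On it a 7 mm pin 17 mm high, tapering to 3 mm over the last 6 mm, with two spring barbs. The cover first rests on the barbs about 10 mm above the shoulder; about 10 N at that corner snaps it past them on to the shoulder
- standoff3 (a point): centre of a snap standoff's shoulder (13 mm across), 30 mm above the tray's underside, 70 mm either way from its centre. On it a 7 mm pin 17 mm high, tapering to 3 mm over the last 6 mm, with two spring barbs. The cover first rests on the barbs about 10 mm above the shoulder; about 10 N at that corner snaps it past them on to the shoulder
- cover: loose aluminium frame 160 x 160 x 5 mm, about 0.3 kg; origin at the centre of its underside, z up. Four windows 34 mm square over the samples and four 10 mm holes for the standoffs, 70 mm either way from the centre, so any quarter turn fits. Good place to press a corner: 52 mm either way from the centre, inside the hole
- cover_handle (a point): middle of the black bar of the cover's handle: bar 84 mm long (along the cover's x), 14 mm wide (y), 14 mm high, its centre 35 mm above the cover's underside, held by a 12 mm square post 34 mm either side of the middle; 23 mm of free space under the bar
- fixed_jaw: fixed jaw of a steel caliper fixed on the bench; origin on the bench under the beam in the plane of the measuring face (y = 0, facing -y). The beam runs along -y (18 mm wide, 11 mm high), both jaws along +x to 80 mm, 6 to 14 mm above the bench. Lay a sample on the bench with its centre at x = 60 mm, y = -28 to -38 mm, sides along x and y
- moving_jaw: the caliper's moving jaw; origin on the bench under the beam in the plane of its measuring face, which faces +y; it slides with the black display housing (44 mm wide, 19 mm high, from 14 to 90 mm behind the face)
- caliper_slide (a joint): opening of the caliper in m, measured between the jaw faces: 0 shut, grows as the moving jaw slides along the fixed jaw's -y, to 0.14; it stays where it is left, friction 1.5 N
- caliper_knob (a point): upper part of the round upright thumb knob on the moving jaw's housing, 14 mm in diameter, from 18 to 42 mm above the bench (this point at 30 mm), 36 mm behind the moving jaw's face: pinch it from above to slide the jaw
- flat_chisel: flat chisel 200 mm lying; a bystander, origin at its middle on the bench
- point_chisel: point chisel 180 mm lying; a bystander, origin at its middle on the bench
- pencil: red carpenter's pencil 170 mm; a bystander, origin at its middle on the bench
- offcut: broken black offcut of stone, irregular, about 55 mm: not a sample; a bystander, origin at its middle on the bench
- air_hammer: black air hammer with a blue connector lying; a bystander, origin at its middle on the bench
Mind the look-alikes: they are no part of the job. Several things have the shape of the cover; the one meant has the colours described above.

How it is judged:
By the outcome, as a careful person would: the job done as asked, in the order asked, and still so for the second after the job is handed in, with the robot touching nothing.
Of black_granite, white_marble, green_slate only 1 to 3 are there at a start; the rules pass over those that are not, and their reading is None.
At some moment in a run one of sandstone, black_granite, white_marble, green_slate, cover may be knocked a few centimetres aside while the robot is not near it.
Once in a run the grip may slacken for a moment while it holds something.
It also fails if it takes over 210 s, if anything falls off the work surface, if the arm or the gripper's body presses on something with over 40 N, if the wrist force passes 120 N, or if a joint passes its speed limit or range.

## Robot

A 6-joint arm with a two-finger parallel gripper is mounted at the origin on the work surface. World frame = base frame: x ahead of the robot, y to its left, z up, the work surface at z = 0. Lengths are in m, angles in rad, forces in N, time in s.
With the tool pointing down it reaches from about 0.425 to 0.95 m from the base axis. Payload 3.5 kg.
Tool frame: the origin (TCP) lies between the finger pads; the fingertips stand 19 mm ahead of it and the grasp point (between the pads) is the TCP; y points along the fingers, z is the direction in which the jaws open and shut, and the axes are right-handed (so a half turn about y gives the same grasp; the last joint's range is limited). The gripper opens to 85 mm and grips with 20 to 120 N. Pads are 22 mm wide; open, the fingers measure 114 mm over their backs; the gripper's body (76 mm by 85 mm) begins 54 mm behind the grasp point. The pads swing forward as they close: fully open they stand 13 mm farther back than shut.
Start: joints at [-1.376, 0.286, 1.577, -0, 1.279, -0.15], TCP at [0.228, -0.635, 0.25] pointing down, gripper open.
Joint ranges: [-2.77, 2.77], [-0.9, 2.22], [0.21, 2.48], [-1.53, 4.67], [0.24, 2.81], [-2.84, 2.84]. Speed limits (rad/s): [2.79, 2.79, 3.14, 3.14, 3.14, 3.14].

## Interface

Orientations are given as a unit quaternion [x, y, z, w].
In Python, from plant import get_state, read_camera, camera_model, sign_off gives the robot as it stands.
- The arm moves only by the tool carry_out, never from a script. Its argument "moves" is a list of rows, each a list of 7 numbers: the turn, a rotation vector about the tool's x, y, z in rad, then the shift along the tool's x, y, z in m, then the closure, from -1 (fully open) to 1 (shut). In form: [[wx, wy, wz, dx, dy, dz, jaw], ...]. A call has 1 to 10 rows; each row shifts and turns the commanded pose from where the row before left it, along the tool's axes as they then stand; what a row does not reach is not made up. A row lasts 1/8 s, in which the tool goes at most 62.5 mm and 10.7 degrees, less where a joint would pass 70% of its speed; a pose out of reach is approached as far as the arm can. A call is refused whole if a number of a shift passes 0.0625 or a number of a turn 0.188, either way. A call with a gripper value outside its range is refused whole. The fingers move at their own pace and stop on an object; "squeeze" is the grip in N (left out, the last holds). Time passes only in rows, so rows that do not move let the fingers close. It gives the time, the measured TCP pose, the force and the opening at its end, in the units of the state.
- get_state(): the state, without advancing time (a new reading comes with each control period).
- read_camera(name): name is "scene" or "top" or "wrist"; returns the picture (480x640x3 uint8, blue, green, red); there is no depth.
- camera_model(name): a dict with "camera_matrix" (3x3 intrinsics, pixels), "pose" (4x4, takes a point from camera to world coordinates). Camera axes: x right, y down, z forward; pixel columns grow to the right and rows downward; lengths in m; the calibration is good to about 2 mm. The wrist camera is an equidistant fisheye: a pixel r from the principal point sees the ray r / f radians off the axis. A picture is of the moment at which its call begins: read the wrist's pose just before it. camera_model takes no time and is no camera call; for the wrist camera it gives the pose at the moment of the call.
- sign_off(): hands the job in, once; it reports no verdict.
The state is a dict: "time": time; "qpos": joint angles; "dq": joint speeds; "joint_efforts": joint torques, N m; "eef_pos": TCP position; "tcp_rot": TCP orientation; "contact_force": force on the tool from outside, world axes, zero at the start; "wrist_torque": the same for the moment, N m; "opening": opening from 0.0 (shut) to 1.0 (fully open).
Only numpy, scipy, OpenCV 4.12 (cv2) and the standard library are available. Lean on these libraries where they do the work, as an engineer would, in place of code of your own. Each camera call takes 0.05 s, during which the arm holds its last target. There are 200 camera calls.

## Working session

There is one attempt and no reset: what is moved stays moved. The work goes in short steps, Python scripts to look and compute and a tool call to move; the robot and the scene stay as the last step left them, time stands still between calls to the robot, and variables do not carry over. Pictures are saved under pics/ and viewed, about 12 in all and at most 16, crops included, and the job is handed in when it is done.

Besides the shell and the picture viewer there is one more tool, called after "Emit:" by a JSON object that holds its "name" and its "arguments". carry_out: Moves the arm, as the interface text tells. Its arguments: {"type":"object","properties":{"moves":{"type":"array","items":{"type":"array","items":{"type":"number"}}},"squeeze":{"type":"number"}},"required":["moves"]}

```bash
mkdir -p pics; ls
python3 - <<'E'
from plant import *
import cv2
s=get_state(); print(s)
for n in ("top","scene"):
    cv2.imwrite(f"pics/{n}0.png",read_camera(n)); m=camera_model(n); print(n,m["camera_matrix"],m["pose"])
m=camera_model("wrist"); print(m)
cv2.imwrite("pics/wrist0.png",read_camera("wrist"))
E
```

```text
pics
{'time': 0.0, 'qpos': array([-1.37598386e+00,  2.87205486e-01,  1.57819555e+00,  2.09208436e-05,
        1.27860161e+00, -1.50038144e-01]), 'dq': array([-1.10932195e-03,  3.35710531e-04,  2.68110410e-05, -4.51217700e-04,
       -1.28351299e-03, -9.32525691e-04]), 'joint_efforts': array([-3.14700328e-04, -4.05981302e+01, -2.92625356e+01, -1.87594892e-04,
        5.82937835e-03,  1.23159968e-06]), 'eef_pos': array([ 0.22807454, -0.63464222,  0.24891054]), 'tcp_rot': array([-0.12132966,  0.69747335, -0.69576934,  0.12130567]), 'contact_force': array([-0.04430599,  1.47751124,  0.47148753]), 'wrist_torque': array([ 0.00431087, -0.02113688, -0.02265991]), 'opening': 0.9978166355496807}
top [[534.11959158   0.         321.1386034 ]
 [  0.         534.11959158 232.79346977]
 [  0.           0.           1.        ]] [[ 0.00667108 -0.99381392  0.11085755  0.34737119]
 [-0.99966924 -0.00387438  0.02542421  0.04328019]
 [-0.02483743 -0.11099049 -0.99351105  1.2780261 ]
 [ 0.          0.          0.          1.        ]]
scene [[617.4893721    0.         312.84742692]
 [  0.         617.4893721  239.70741725]
 [  0.           0.           1.        ]] [[-0.64221557  0.62047912 -0.45007201  1.30440423]
 [ 0.76650942  0.52347596 -0.37207019  0.74199814]
 [ 0.0047401  -0.58393371 -0.81178751  1.56363979]
 [ 0.          0.          0.          1.        ]]
{'camera_matrix': array([[371.64829954,   0.        , 322.81135842],
       [  0.        , 371.64829954, 241.17233364],
       [  0.        ,   0.        ,   1.        ]]), 'pose': array([[ 0.33683715, -0.89881473, -0.28048674,  0.29910576],
       [-0.9415593 , -0.32236893, -0.09769521, -0.6090963 ],
       [-0.00261032,  0.29700227, -0.9548732 ,  0.37251019],
       [ 0.        ,  0.        ,  0.        ,  1.        ]])}
```

View pics/top0.png

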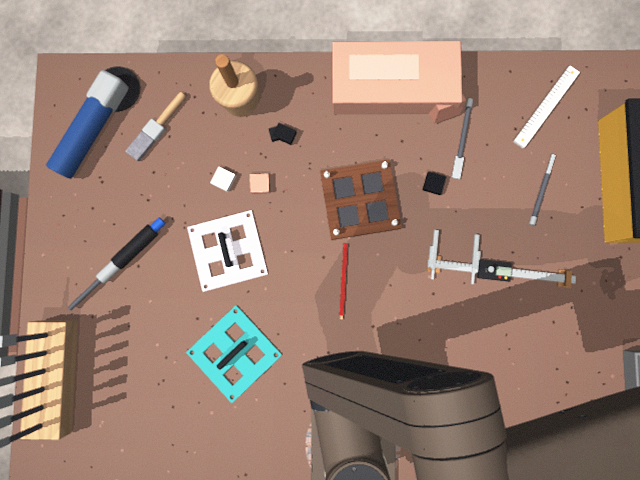

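View pics/scene0.png

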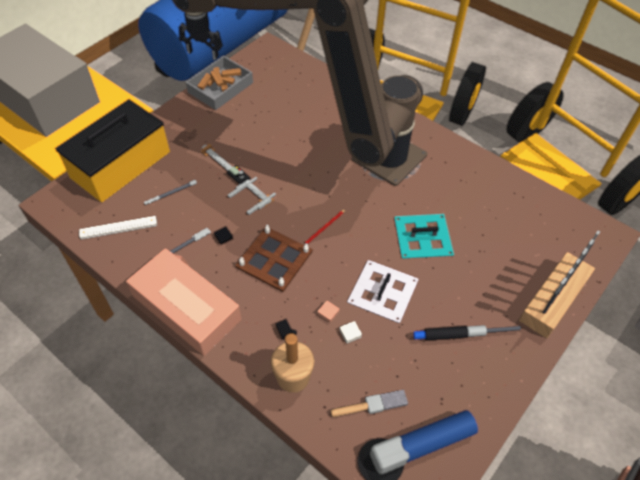

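The top view shows the sandstone at (260,183), the marble at (223,178), the square black granite at (434,183), the offcut at (283,133), the tray at (361,199) and the caliper at (430–575,270). The aluminium-coloured cover is at (228,250); the teal one at (234,354) is a look-alike. I see no slate.

```bash
cat > h.py <<'E'
from plant import *
import numpy as np, cv2
from scipy.spatial.transform import Rotation as R
def ray(m,px,z,fish=False):
    K=m["camera_matrix"];T=m["pose"]
    px=np.atleast_2d(np.asarray(px,float)); a=(px-K[:2,2])/K[0,0]
    if fish:
        r=np.linalg.norm(a,axis=1,keepdims=True)+1e-9; d=np.c_[a/r*np.sin(r),np.cos(r)]
    else: d=np.c_[a,np.ones(len(a))]
    d=d@T[:3,:3].T; o=T[:3,3]
    return o+d*((z-o[2])/d[:,2])[:,None]
def proj(m,P,fish=False):
    K=m["camera_matrix"];T=m["pose"]
    c=(np.atleast_2d(P)-T[:3,3])@T[:3,:3]
    if fish:
        r=np.linalg.norm(c[:,:2],axis=1,keepdims=True)+1e-12; a=c[:,:2]/r*np.arctan2(r,c[:,2:])
    else: a=c[:,:2]/c[:,2:]
    return a*K[0,0]+K[:2,2]
def snap(n,save=None):
    m=camera_model(n); im=read_camera(n)
    if save: cv2.imwrite(f"pics/{save}.png",im)
    return m,im
def tile(mask,m,near,z,fish):
    """square nearest pixel `near` in mask -> world centre, angle (deg mod 90), sides"""
    cs=cv2.findContours(mask,cv2.RETR_EXTERNAL,cv2.CHAIN_APPROX_NONE)[0]
    cs=[c for c in cs if cv2.contourArea(c)>60]
    c=min(cs,key=lambda c:np.linalg.norm(c.reshape(-1,2).mean(0)-near))
    p=ray(m,c.reshape(-1,2),z,fish)[:,:2]
    (cx,cy),(w,h),a=cv2.minAreaRect((p*1000).astype(np.float32))
    return np.round([cx,cy,(a+45)%90-45,w,h],1)
def go(pos,yaw=0):
    """yaw: angle of the tool x axis from world x; tool z = jaw axis at yaw+90deg"""
    s=get_state(); Rc=R.from_quat(s["tcp_rot"])
    Rt=R.from_euler('z',yaw,degrees=True)*R.from_matrix([[1,0,0],[0,0,1],[0,-1,0]])
    rv=(Rc.inv()*Rt).as_rotvec(); d=np.asarray(pos)-s["eef_pos"]
    print("t",round(s["time"],2),"pos",s["eef_pos"].round(4),"rotvec",rv.round(4),"shift world",d.round(4),"in turned tool",Rt.inv().apply(d).round(4),"F",s["contact_force"].round(1),"op",round(s["opening"],3))
E
python3 - <<'E'
from h import *
im=cv2.imread("pics/top0.png"); m=camera_model("top")
go([0.6,0.1,0.25])
hsv=cv2.cvtColor(im,cv2.COLOR_BGR2HSV); g=im.max(2)
wm=((hsv[...,1]<40)&(hsv[...,2]>170)).astype(np.uint8)*255
bm=(g<55).astype(np.uint8)*255
print("pink px",hsv[183,260],"marble",hsv[178,223])
pm=((hsv[...,0]<15)&(hsv[...,1]>60)&(hsv[...,2]>190)).astype(np.uint8)*255
print("sand",tile(pm,m,(260,183),.02,False)); print("marble",tile(wm,m,(223,178),.02,False)); print("granite",tile(bm,m,(434,183),.02,False))
for p in [(326,174),(385,164),(397,223),(336,232)]: print("so",ray(m,p,.04).round(3))
for p in [(250,213),(267,272),(205,290),(189,231)]: print("cov",ray(m,p,.005).round(3))
print("handle",ray(m,(227,250),.04).round(3), ray(m,[(222,234),(230,266)],.04).round(3))
print("cal",ray(m,[(435,231),(474,236),(432,269),(473,274),(490,269),(572,280)],.012).round(3))
big=lambda a,f:cv2.resize(a,None,fx=f,fy=f,interpolation=cv2.INTER_CUBIC)
cv2.imwrite("pics/c1.png",np.vstack([big(im[140:400,180:300],2.2)[:280,:],big(im[120:300,410:590],1)[:0,:]]) if 0 else big(im[130:310,180:600],1.9))
E
```

```text
t 0.15 pos [ 0.2281 -0.6348  0.2492] rotvec [ 0.0000e+00 -2.7968e+00 -2.6000e-03] shift world [0.3719 0.7348 0.0008] in turned tool [ 0.3719 -0.0008  0.7348] F [-0.3 -0.2 -0.4] op 1.001
pink px [ 12  71 251] marble [ 30   1 254]
sand [608.5 226.8   1.2  46.4  45.9]
marble [619.1 315.  -25.1  45.   47.1]
granite [ 608.6 -192.8  -16.4   44.7   47.4]
so [[0.625 0.064 0.04 ]]
so [[ 0.649 -0.075  0.04 ]]
so [[ 0.509 -0.102  0.04 ]]
so [[0.488 0.04  0.04 ]]
cov [[0.537 0.248 0.005]]
cov [[0.395 0.204 0.005]]
cov [[0.351 0.352 0.005]]
cov [[0.493 0.395 0.005]]
handle [[0.444 0.295 0.04 ]] [[0.482 0.307 0.04 ]
 [0.407 0.287 0.04 ]]
cal [[ 0.494 -0.195  0.012]
 [ 0.482 -0.286  0.012]
 [ 0.404 -0.186  0.012]
 [ 0.393 -0.282  0.012]
 [ 0.405 -0.322  0.012]
 [ 0.38  -0.511  0.012]]
```

View pics/c1.png

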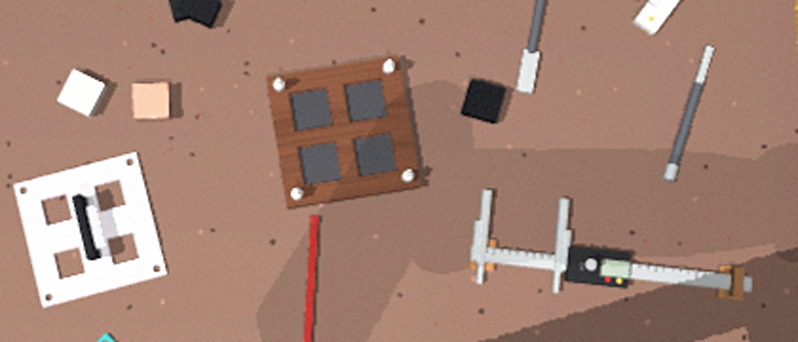

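Tray angle is about 10° and the caliper's about -5°. I'll turn to yaw -90°, with the jaws opening along world x, and go above the sandstone.

Emit:
{"name": "carry_out", "arguments": {"moves": [[0,-0.1751,0,0,0,0,-1],[0,-0.1751,0,0,0,0,-1],[0,-0.1751,0,0,0,0,-1],[0,-0.1751,0,0,0,0,-1],[0,-0.1751,0,0,0,0,-1],[0,-0.1751,0,0,0,0,-1],[0,-0.1751,0,0,0,0,-1]], "squeeze": 40}}

```text
time: 1.02
eef_pos: [0.2281, -0.635, 0.2497]
tcp_rot: [-0.501, 0.499, -0.498, 0.502]
contact_force: [0.1, -0.0, 0.4]
opening: 0.996
```

Emit:
{"name": "carry_out", "arguments": {"moves": [[0,0,0,-0.0539,0.003,0.0238,-1],[0,0,0,-0.0539,0.003,0.0238,-1],[0,0,0,-0.0539,0.003,0.0238,-1],[0,0,0,-0.0539,0.003,0.0238,-1],[0,0,0,-0.0539,0.003,0.0238,-1],[0,0,0,-0.0539,0.003,0.0238,-1],[0,0,0,-0.0539,0.003,0.0238,-1],[0,0,0,-0.0539,0.003,0.0238,-1],[0,0,0,-0.0539,0.003,0.0238,-1],[0,0,0,-0.0539,0.003,0.0238,-1]]}}

```text
time: 2.28
eef_pos: [0.4667, -0.0944, 0.2203]
tcp_rot: [0.5, -0.5, 0.5, -0.5]
contact_force: [0.8, -0.3, -0.8]
opening: 0.998
```

Emit:
{"name": "carry_out", "arguments": {"moves": [[0,0,0,-0.0539,0.003,0.0238,-1],[0,0,0,-0.0539,0.003,0.0238,-1],[0,0,0,-0.0539,0.003,0.0238,-1],[0,0,0,-0.0539,0.003,0.0238,-1],[0,0,0,-0.0539,0.003,0.0238,-1],[0,0,0,-0.0539,0.003,0.0238,-1],[0,0,0,0,0,0,-1],[0,0,0,0,0,0,-1]]}}

```text
time: 3.28
eef_pos: [0.6088, 0.227, 0.2016]
tcp_rot: [0.501, -0.5, 0.5, -0.5]
contact_force: [-0.2, 0.4, 0.5]
opening: 1.002
```

Run:
```python
from h import *
go([.6085,.2268,.1],-90)
m,im=snap("wrist","w1"); mt,it=snap("top","t1")
hsv=cv2.cvtColor(im,cv2.COLOR_BGR2HSV)
p=proj(m,[.6085,.2268,.02],True); print(p,hsv[int(p[0,1]),int(p[0,0])])
cv2.imwrite("pics/w1t1.png",np.hstack([cv2.resize(im,(400,300)),cv2.resize(it,(400,300))]))
```

```text
t 3.27 pos [0.6088 0.227  0.2016] rotvec [0.0014 0.0003 0.0007] shift world [-0.0003 -0.0002 -0.1016] in turned tool [ 0.0002  0.1016 -0.0003] F [-0.2  0.4  0.5] op 1.002
[[323.57293209 220.15690803]] [  9  90 222]
```

View pics/w1t1.png

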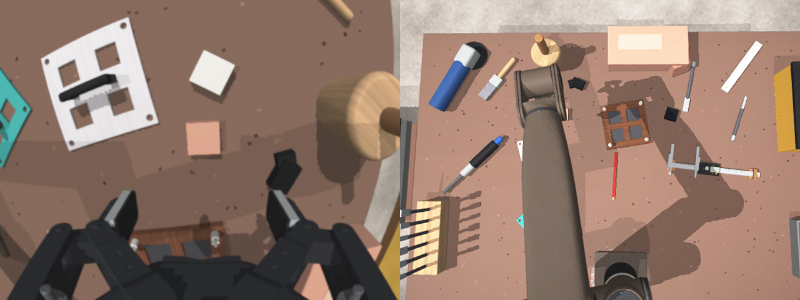

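Wrist view: the sandstone is at about (325,221) with the marble beyond it, and the cover is aluminium-coloured with a black handle. The newly uncovered bench shows no slate. Next I'll measure the sandstone from near.

```bash
cat >> h.py <<'E'
def look(seed,z=.02,save=None,tol=(12,45,22)):
    """flood-fill the top face at world seed in the wrist view"""
    m,im=snap("wrist",save); im2=cv2.bilateralFilter(im,5,30,5)
    p=proj(m,[seed[0],seed[1],z],True)[0]; 
    hsv=cv2.cvtColor(im2,cv2.COLOR_BGR2HSV)
    mask=np.zeros((482,642),np.uint8)
    cv2.floodFill(im2.copy(),mask,(int(p[0]),int(p[1])),0,(tol[2],)*3,(tol[2],)*3,4|(255<<8)|cv2.FLOODFILL_FIXED_RANGE|cv2.FLOODFILL_MASK_ONLY)
    mk=cv2.morphologyEx(mask[1:-1,1:-1],cv2.MORPH_OPEN,np.ones((3,3)))
    c=max(cv2.findContours(mk,cv2.RETR_EXTERNAL,cv2.CHAIN_APPROX_NONE)[0],key=cv2.contourArea)
    q=(ray(m,c.reshape(-1,2),z,True)[:,:2]*1000).astype(np.float32)
    (cx,cy),(w,h),a=cv2.minAreaRect(q); print("tile",np.round([cx,cy,(a+45)%90-45,w,h],1),"px",p.round(),im2[int(p[1]),int(p[0])]); return m,im,q
E
python3 - <<'E'
from h import *
look([.6085,.2268])
m,im,_=look([.619,.315],tol=(0,0,30))
cv2.imwrite("pics/w2.png",cv2.resize(im[60:280,280:480],None,fx=3,fy=2.7))
E
```

```text
tile [609.5 225.6   2.8  43.7  44.3] px [323. 219.] [144 169 222]
tile [620.7 314.3 -25.8  44.1  43.9] px [336. 113.] [233 238 239]
```

Emit:
{"name": "carry_out", "arguments": {"moves": [[0,-0.049,0,0,0,0,-1],[0,0,0,0.0014,0.05,0.0007,-1],[0,0,0,0,0.05,0,-1],[0,0,0,0,0.05,0,-1],[0,0,0,0,0.0266,0,-1],[0,0,0,0,0,0,-1],[0,0,0,0,0,0,0.1],[0,0,0,0,0,0,0.1],[0,0,0,0,0,0,0.1],[0,0,0,0,0,0,0.1]], "squeeze": 40}}

```text
time: 4.72
eef_pos: [0.6117, 0.226, 0.0283]
tcp_rot: [-0.511, 0.487, -0.489, 0.513]
contact_force: [0.5, 0.6, 6.2]
opening: 0.509
```

Emit:
{"name": "carry_out", "arguments": {"moves": [[0,0,0,0,0,0,0.3],[0,0,0,0,0,0,0.3],[0,0,0,0,-0.03,0,0.3],[0,0,0,0,-0.05,0,0.3],[0,0,0,0,-0.05,0,0.3],[0,0,0,0,-0.05,0,0.3],[0,0,0,0,0,0,0.3]]}}

```text
time: 5.6
eef_pos: [0.6127, 0.2264, 0.2122]
tcp_rot: [-0.509, 0.485, -0.49, 0.515]
contact_force: [0.5, -0.3, -0.6]
opening: 0.513
```

Run:
```python
from h import *
go([.45,-.2,.2],-95)
m,im=snap("wrist","w3")
```

```text
t 5.6 pos [0.6127 0.2264 0.2122] rotvec [-0.0112  0.1362 -0.0025] shift world [-0.1627 -0.4264 -0.0122] in turned tool [ 0.439   0.0122 -0.1249] F [ 0.5 -0.3 -0.6] op 0.513
```

View pics/w3.png

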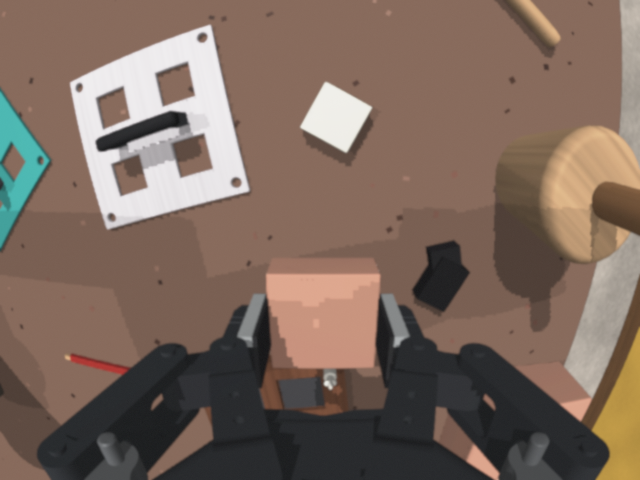

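The sandstone is held between the pads: top face at (322,315), about 8 mm below the TCP. I'll carry it to the caliper.

Emit:
{"name": "carry_out", "arguments": {"moves": [[-0.0112,0.1362,-0.0025,0,0,0,0.3],[0,0,0,0.0568,-0.0008,-0.0114,0.3],[0,0,0,0.0568,-0.0008,-0.0114,0.3],[0,0,0,0.0568,-0.0008,-0.0114,0.3],[0,0,0,0.0568,-0.0008,-0.0114,0.3],[0,0,0,0.0568,-0.0008,-0.0114,0.3],[0,0,0,0.0568,-0.0008,-0.0114,0.3],[0,0,0,0.0568,-0.0008,-0.0114,0.3],[0,0,0,0.0568,-0.0008,-0.0114,0.3],[0,0,0,0.0568,-0.0008,-0.0114,0.3]]}}

```text
time: 6.9
eef_pos: [0.4613, -0.2753, 0.2129]
tcp_rot: [-0.481, 0.525, -0.518, 0.474]
contact_force: [0.1, 0.2, -1.2]
opening: 0.515
```

Emit:
{"name": "carry_out", "arguments": {"moves": [[0,0,0,0.0568,-0.0008,-0.0114,0.3],[0,0,0,0,0,0,0.3],[0,0,0,0,0,0,0.3]]}}

```text
time: 7.28
eef_pos: [0.4461, -0.3291, 0.2144]
tcp_rot: [-0.481, 0.525, -0.518, 0.474]
contact_force: [-0.7, 0.2, -0.7]
opening: 0.51
```

Run:
```python
from h import *
go([.45,-.33,.22],-95)
s=get_state(); e=s["eef_pos"]
m,im,_=look(e[:2]+[0,.01],z=e[2]-.008,save="w4")
```

```text
t 7.28 pos [ 0.4461 -0.3291  0.2144] rotvec [ 0.0141 -0.0009 -0.0002] shift world [ 0.0039 -0.0009  0.0056] in turned tool [ 0.0006 -0.0056  0.004 ] F [-0.7  0.2 -0.7] op 0.51
tile [ 445.2 -328.6   -5.4   44.4   44.2] px [322. 302.] [156 182 232]
```

View pics/w4.png

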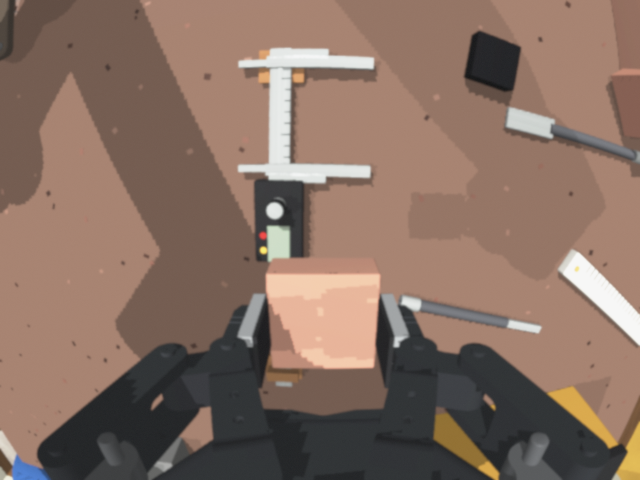

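Wrist view: the stone is held. The fixed jaw bar is at row 64 (cols 240–374), the moving bar at row 170 (cols 240–370), the knob at (275,211). I'll measure these.

Run:
```python
from h import *
m=camera_model("wrist"); im=cv2.imread("pics/w4.png"); g=im.min(2)
def P(px,z): return (ray(m,px,z,True)[:,:2]*1000).round(1).tolist()
for c in (315,330,345,360):
    col=g[:,c]; r=lambda a,b:[a+i for i in np.where(col[a:b]>165)[0]]
    f=r(45,90); v=r(150,195)
    print(c,"fixed",f[0],f[-1],P([[c,f[0]-.5],[c,f[-1]+.5]],.014),"mov",v[0],v[-1],P([[c,v[0]-.5],[c,v[-1]+.5]],.014))
for rr in (62,64,66,168,171,174):
    w=np.where(g[rr,220:390]>165)[0]+220; print(rr,w[0],w[-1],P([[w[0]-.5,rr],[w[-1]+.5,rr]],.014))
for rr in (90,110,130,150):
    w=np.where(g[rr,255:310]>150)[0]+255; print("beam",rr,w[0],w[-1],P([[w[0]-.5,rr],[w[-1]+.5,rr]],.011))
k=P([[275,211]],.042); print("knob",k)
cv2.imwrite("pics/w4c.png",cv2.resize(im[40:225,225:385],None,fx=3.2,fy=3.2,interpolation=cv2.INTER_CUBIC))
```

```text
315 fixed 49 66 [[449.4, -180.7], [448.0, -197.0]] mov 164 182 [[440.4, -282.0], [438.8, -298.7]]
330 fixed 55 66 [[461.7, -187.4], [460.7, -198.2]] mov 164 175 [[453.4, -283.1], [452.5, -293.6]]
345 fixed 56 67 [[474.4, -189.3], [473.4, -200.1]] mov 165 176 [[466.3, -285.0], [465.5, -295.6]]
360 fixed 57 67 [[487.1, -191.0], [486.3, -200.9]] mov 165 177 [[479.4, -286.0], [478.6, -297.5]]
62 238 373 [[381.3, -184.1], [498.3, -196.6]]
64 238 373 [[381.1, -185.9], [498.2, -198.4]]
66 238 373 [[380.9, -187.8], [498.0, -200.2]]
168 238 370 [[371.3, -278.8], [488.4, -289.8]]
171 238 370 [[370.9, -281.5], [488.2, -292.4]]
174 266 369 [[395.9, -286.9], [487.1, -295.0]]
beam 90 269 290 [[405.8, -213.0], [425.0, -215.3]]
beam 110 269 289 [[404.1, -230.8], [422.5, -232.9]]
beam 130 269 289 [[402.4, -248.5], [420.8, -250.5]]
beam 150 268 289 [[399.6, -266.1], [419.0, -268.2]]
knob [[405.2, -315.2]]
```

View pics/w4c.png

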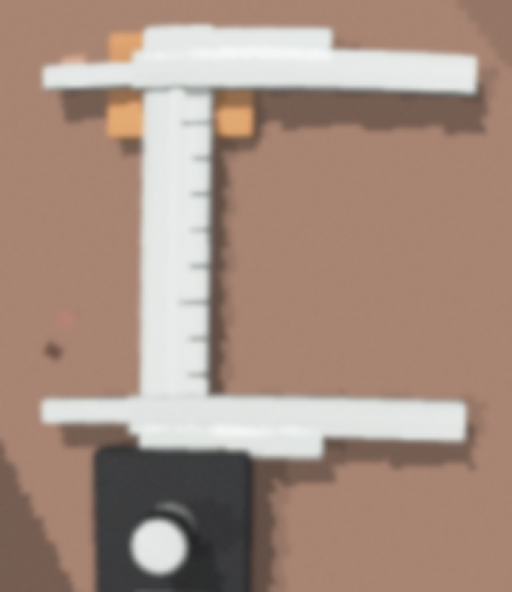

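Emit:
{"name": "carry_out", "arguments": {"moves": [[0.0125,0.01,0,0,0,0,0.3],[0,0,0,-0.048,0,0.0091,0.3],[0,0,0,-0.0479,0,0.0091,0.3],[0,0,0,0,0.045,0,0.3],[0,0,0,0,0.05,0,0.3],[0,0,0,0,0.05,0,0.3],[0,0,0,0,0.015,0,0.3],[0,0,0,0,0.012,0,0.3],[0,0,0,0,0,0,0.3]]}}

```text
time: 8.45
eef_pos: [0.4752, -0.2373, 0.0453]
tcp_rot: [0.476, -0.522, 0.525, -0.475]
contact_force: [-0.5, -0.9, -0.7]
opening: 0.511
```

Run:
```python
from h import *
go([.4742,-.2356,.03],-96)
```

```text
t 8.45 pos [ 0.4752 -0.2373  0.0453] rotvec [-0.0027  0.0075  0.0039] shift world [-0.001   0.0017 -0.0153] in turned tool [-0.0016  0.0153 -0.0012] F [-0.5 -0.9 -0.7] op 0.511
```

Emit:
{"name": "carry_out", "arguments": {"moves": [[-0.002,0.007,0.003,-0.0016,0.008,-0.0012,0.3],[0,0,0,0,0.004,0,0.3],[0,0,0,0,0.002,0,0.3],[0,0,0,0,0,0,0.3]]}}

```text
time: 8.95
eef_pos: [0.4735, -0.2355, 0.0305]
tcp_rot: [-0.473, 0.525, -0.525, 0.473]
contact_force: [0.2, 0.1, -1.5]
opening: 0.509
```

Emit:
{"name": "carry_out", "arguments": {"moves": [[0,0,0,0,0.002,0,0.3],[0,0,0,0,0,0,0.3]]}}

```text
time: 9.2
eef_pos: [0.4735, -0.2354, 0.0285]
tcp_rot: [-0.473, 0.526, -0.525, 0.473]
contact_force: [-0.3, -1.3, -1.0]
opening: 0.511
```

Emit:
{"name": "carry_out", "arguments": {"moves": [[0,0,0,0,0.0015,0,0.3],[0,0,0,0,0,0,0.3]]}}

```text
time: 9.45
eef_pos: [0.4737, -0.2355, 0.0283]
tcp_rot: [-0.474, 0.526, -0.525, 0.473]
contact_force: [-3.1, 1.5, 7.3]
opening: 0.512
```

Emit:
{"name": "carry_out", "arguments": {"moves": [[0,0,0,0,0.0015,0,0.3],[0,0,0,0,0,0,0.3]]}}

```text
time: 9.7
eef_pos: [0.4738, -0.2356, 0.0283]
tcp_rot: [-0.474, 0.526, -0.525, 0.473]
contact_force: [-8.0, 3.7, 16.7]
opening: 0.511
```

Emit:
{"name": "carry_out", "arguments": {"moves": [[0,0,0,0,-0.0025,0,0.3],[0,0,0,0,0,0,-0.1],[0,0,0,0,0,0,-0.3],[0,0,0,0,0,0,-0.3],[0,0,0,0,0,0,-0.3],[0,0,0,0,-0.04,0,-0.3],[0,0,0,0,-0.05,0,-0.3],[0,0,0,0,-0.05,0,-0.3],[0,0,0,0.04,0,0,-0.3],[0,0,0,0,0,0,-0.3]]}}

```text
time: 10.95
eef_pos: [0.4696, -0.2771, 0.1692]
tcp_rot: [0.473, -0.525, 0.527, -0.472]
contact_force: [-0.2, 0.7, -0.3]
opening: 0.65
```

Run:
```python
from h import *
go([.4052,-.3152,.045],-96)
m,im,_=look([.4735,-.2352],save="w5")
cv2.imwrite("pics/w5c.png",im[60:320,180:440])
# knob: bright blob near
g=im.min(2); p=proj(m,[.4052,-.3152,.042],True)[0].astype(int); print(p)
x0,y0=p-25; sub=(g[y0:y0+50,x0:x0+50]>165).astype(np.uint8)
n,l,st,c=cv2.connectedComponentsWithStats(sub); 
for i in range(1,n): print(st[i],c[i]+[x0,y0],ray(m,c[i]+[x0,y0],.042,True).round(4))
```

```text
t 10.95 pos [ 0.4696 -0.2771  0.1692] rotvec [-0.0015 -0.0021  0.002 ] shift world [-0.0644 -0.0381 -0.1242] in turned tool [ 0.0446  0.1242 -0.0601] F [-0.2  0.7 -0.3] op 0.65
tile [ 473.2 -236.1   -6.5   43.5   43.3] px [322. 175.] [181 211 244]
[244 295]
[ 15  17  17  13 151] [241.86754967 292.35761589] [[ 0.4038 -0.3128  0.042 ]]
[39 38  5 12 42] [260.         313.57142857] [[ 0.4146 -0.332   0.042 ]]
```

View pics/w5c.png

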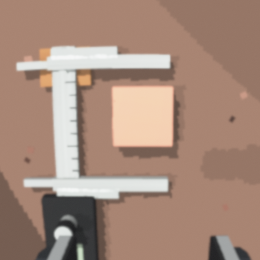

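The sandstone lies square between the jaws: it measures (473.2,-236.1) mm at -6.5°. Next I'll pinch the knob.

Emit:
{"name": "carry_out", "arguments": {"moves": [[0,0,0,0.0223,0,-0.0301,-0.3],[0,0,0,0.0223,0,-0.0301,-0.3],[0,0,0,0,0.045,0,-0.3],[0,0,0,0,0.045,0,-0.3],[0,0,0,0,0.0367,0,-0.3],[0,0,0,0,0,0,0],[0,0,0,0,0,0,0.5],[0,0,0,0,0,0,0.9],[0,0,0,0,0,0,0.9],[0,0,0,0,0,0,0.9]], "squeeze": 60}}

```text
time: 12.25
eef_pos: [0.4049, -0.3134, 0.0424]
tcp_rot: [0.474, -0.525, 0.525, -0.473]
contact_force: [-2.4, 1.4, 6.1]
opening: 0.132
```

Emit:
{"name": "carry_out", "arguments": {"moves": [[0,0,0,0,0,0,0.9],[0,0,0,0,0,0,0.9]]}}

```text
time: 12.5
eef_pos: [0.4049, -0.3136, 0.0424]
tcp_rot: [0.474, -0.525, 0.525, -0.473]
contact_force: [-1.4, 2.0, 5.9]
opening: 0.134
```

Emit:
{"name": "carry_out", "arguments": {"moves": [[0,0,0,-0.008,0,0,0.9],[0,0,0,-0.008,0,0,0.9],[0,0,0,-0.008,0,0,0.9],[0,0,0,-0.006,0,0,0.9],[0,0,0,-0.005,0,0,0.9],[0,0,0,-0.003,0,0,0.9],[0,0,0,0,0,0,0.9]]}}

```text
time: 13.38
eef_pos: [0.4091, -0.2758, 0.0424]
tcp_rot: [0.474, -0.525, 0.526, -0.473]
contact_force: [-4.0, -0.1, 6.3]
opening: 0.133
```

Emit:
{"name": "carry_out", "arguments": {"moves": [[0,0,0,-0.002,0,0,0.9],[0,0,0,0,0,0,0.9],[0,0,0,-0.001,0,0,0.9],[0,0,0,0,0,0,0.9]]}}

```text
time: 13.88
eef_pos: [0.4094, -0.2733, 0.0424]
tcp_rot: [0.474, -0.525, 0.526, -0.473]
contact_force: [-3.7, -1.8, 6.1]
opening: 0.132
```

Emit:
{"name": "carry_out", "arguments": {"moves": [[0,0,0,-0.001,0,0,0.9],[0,0,0,0,0,0,0.9]]}}

```text
time: 14.12
eef_pos: [0.4095, -0.2724, 0.0424]
tcp_rot: [0.474, -0.525, 0.526, -0.473]
contact_force: [-4.6, -1.3, 6.7]
opening: 0.132
```

Emit:
{"name": "carry_out", "arguments": {"moves": [[0,0,0,-0.001,0,0,0.9],[0,0,0,0,0,0,0.9]]}}

```text
time: 14.38
eef_pos: [0.4095, -0.2723, 0.0424]
tcp_rot: [0.475, -0.524, 0.526, -0.472]
contact_force: [-4.1, -4.0, 3.7]
opening: 0.133
```

Emit:
{"name": "carry_out", "arguments": {"moves": [[0,0,0,-0.001,0,0,0.9],[0,0,0,0,0,0,0.9]]}}

```text
time: 14.62
eef_pos: [0.4095, -0.2722, 0.0425]
tcp_rot: [0.475, -0.523, 0.527, -0.472]
contact_force: [-6.4, -8.8, 2.2]
opening: 0.136
```

Run:
```python
from h import *
go([.4052,-.3152,.045],-96)
m,im=snap("wrist","w6")
cv2.imwrite("pics/w6c.png",cv2.resize(im[40:400,180:520],None,fx=1.6,fy=1.6))
```

```text
t 14.62 pos [ 0.4095 -0.2722  0.0425] rotvec [-0.0009  0.0021  0.0071] shift world [-0.0043 -0.043   0.0025] in turned tool [ 0.0432 -0.0025  0.0002] F [-6.4 -8.8  2.2] op 0.136
```

View pics/w6c.png

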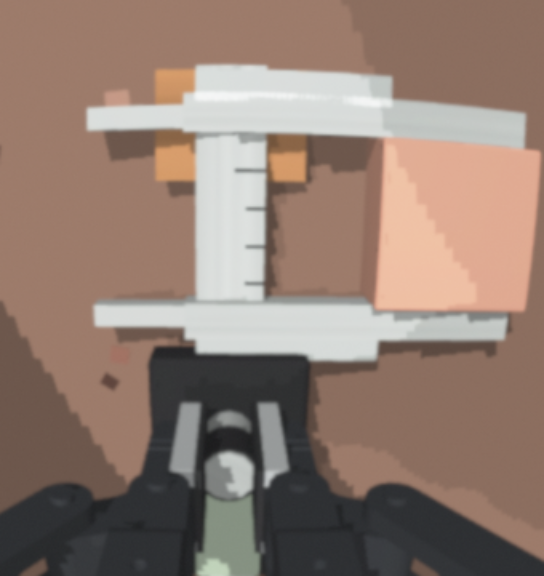

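Both jaws bear on the stone, with about 9 N of reaction. I'll push a little harder, hold, then back the jaw off.

Emit:
{"name": "carry_out", "arguments": {"moves": [[0,0,0,-0.001,0,0,0.9],[0,0,0,-0.001,0,0,0.9],[0,0,0,0,0,0,0.9],[0,0,0,0,0,0,0.9],[0,0,0,0,0,0,0.9]]}}

```text
time: 15.3
eef_pos: [0.4095, -0.2721, 0.0425]
tcp_rot: [0.477, -0.522, 0.528, -0.471]
contact_force: [-7.1, -13.7, -0.9]
opening: 0.136
```

Emit:
{"name": "carry_out", "arguments": {"moves": [[0,0,0,0.004,0,0,0.9],[0,0,0,0.008,0,0,0.9],[0,0,0,0.009,0,0,0.9],[0,0,0,0.009,0,0,0.9],[0,0,0,0.006,0,0,0.9],[0,0,0,0,0,0,0.9],[0,0,0,0,0,0,0.4],[0,0,0,0,0,0,0],[0,0,0,0,0,0,-0.3],[0,0,0,0,0,0,-0.3]]}}

```text
time: 16.55
eef_pos: [0.4059, -0.3031, 0.0412]
tcp_rot: [-0.473, 0.525, -0.525, 0.473]
contact_force: [0.2, -0.1, 0.1]
opening: 0.649
```

Emit:
{"name": "carry_out", "arguments": {"moves": [[0,0,0,0,-0.04,0,-0.3],[0,0,0,0,-0.05,0,-0.3],[0,0,0,0,-0.04,0,-0.3],[0,0,0,0.02,0,0.06,-0.3],[0,0,0,0,0,0,-0.3]]}}

```text
time: 17.18
eef_pos: [0.4651, -0.3303, 0.1713]
tcp_rot: [0.473, -0.525, 0.526, -0.473]
contact_force: [-0.7, 0.4, -0.6]
opening: 0.651
```

Run:
```python
from h import *
m,im,q=look([.4745,-.225],save="w7")
go([.4745,-.225,.028],-96)
```

```text
tile [ 474.6 -222.5   -6.    43.7   43.5] px [321.  89.] [191 218 245]
t 17.23 pos [ 0.4636 -0.3293  0.1706] rotvec [ 0.0015  0.001  -0.0006] shift world [ 0.0109  0.1043 -0.1426] in turned tool [-0.1049  0.1426 -0.    ] F [-0.9  0.5 -0.2] op 0.65
```

Emit:
{"name": "carry_out", "arguments": {"moves": [[0,0,0,-0.0537,0,0,-0.4],[0,0,0,-0.0537,0,0,-0.4],[0,0,0,0,0.05,0,-0.4],[0,0,0,0,0.05,0,-0.4],[0,0,0,0,0.0436,0,-0.4],[0,0,0,0,0,0,-0.4],[0,0,0,0,0,0,0.3],[0,0,0,0,0,0,0.3],[0,0,0,0,0,0,0.3]], "squeeze": 40}}

```text
time: 18.35
eef_pos: [0.4748, -0.223, 0.0294]
tcp_rot: [0.473, -0.524, 0.526, -0.473]
contact_force: [0.6, 0.7, -1.5]
opening: 0.51
```

Emit:
{"name": "carry_out", "arguments": {"moves": [[0,0,0,0,0,0,0.3],[0,0,0,0,-0.03,0,0.3],[0,0,0,0,-0.05,0,0.3],[0,0,0,0,-0.06,0,0.3],[0,0,0,0,0,0,0.3],[0,0,0,0,0,0,0.3]]}}

```text
time: 19.1
eef_pos: [0.4736, -0.222, 0.1673]
tcp_rot: [-0.473, 0.526, -0.525, 0.473]
contact_force: [-0.1, 0.3, -1.3]
opening: 0.509
```

Run:
```python
from h import *
go([.568,-.018,.2],-80)
e=get_state()["eef_pos"]
look(e[:2]+[0,.01],z=e[2]-.008,save="w8")
```

```text
t 19.1 pos [ 0.4736 -0.222   0.1673] rotvec [ 9.00e-04 -2.79e-01 -1.00e-04] shift world [0.0944 0.204  0.0327] in turned tool [-0.1845 -0.0327  0.1283] F [-0.1  0.3 -1.3] op 0.509
tile [ 473.  -221.1   -6.2   44.2   43.9] px [322. 302.] [150 176 228]
```

Emit:
{"name": "carry_out", "arguments": {"moves": [[0,-0.14,0,0,0,0,0.3],[0,-0.139,0,0,0,0,0.3],[0,0,0,-0.028,-0.0177,0.0427,0.3],[0,0,0,-0.028,-0.0177,0.0427,0.3],[0,0,0,-0.028,-0.0177,0.0427,0.3],[0,0,0,0,0,0,0.3],[0,0,0,0,0,0,0.3]]}}

```text
time: 20.02
eef_pos: [0.5844, -0.1169, 0.218]
tcp_rot: [0.543, -0.456, 0.453, -0.541]
contact_force: [-0.2, -0.5, -2.1]
opening: 0.512
```

Run:
```python
from h import *
go([.568,-.018,.2],-80)
e=get_state()["eef_pos"]
m,im,_=look(e[:2]+[0,.01],z=e[2]-.008,save="w9")
```

```text
t 20.02 pos [ 0.5844 -0.1169  0.218 ] rotvec [ 0.005   0.0006 -0.0021] shift world [-0.0164  0.0989 -0.018 ] in turned tool [-0.1002  0.018   0.001 ] F [-0.2 -0.5 -2.1] op 0.512
tile [ 583.9 -116.    10.2   43.5   44.1] px [328. 303.] [154 180 231]
```

View pics/w9.png

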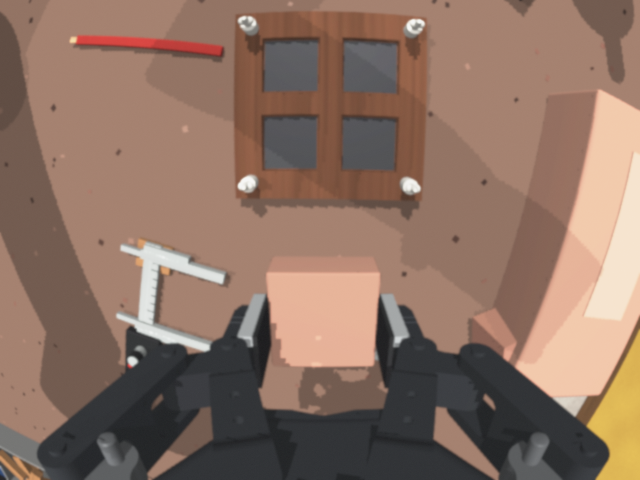

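The tray is seen whole: pockets at about (291,66), (370,67), (290,142) and (369,143), all empty. I'll fit it from the four dark pockets.

```bash
cat >> h.py <<'E'
def pockets(m,im,pts,z=.011):
    hsv=cv2.cvtColor(im,cv2.COLOR_BGR2HSV)
    mk=((hsv[...,1]<70)&(hsv[...,2]<110)).astype(np.uint8)*255
    mk=cv2.morphologyEx(mk,cv2.MORPH_OPEN,np.ones((3,3)))
    cs=cv2.findContours(mk,cv2.RETR_EXTERNAL,cv2.CHAIN_APPROX_NONE)[0]; out=[]
    for p in pts:
        c=[c for c in cs if cv2.pointPolygonTest(c,p,False)>0][0]
        q=(ray(m,c.reshape(-1,2),z,True)[:,:2]*1000).astype(np.float32)
        (x,y),(w,h),a=cv2.minAreaRect(q); out.append([x,y]); print("pocket",np.round([x,y,(a+45)%90-45,w,h],1))
    return np.array(out)
E
python3 - <<'E'
from h import *
m=camera_model("wrist"); im=cv2.imread("pics/w9.png")
o=pockets(m,im,[(291,66),(370,67),(290,142),(369,143)])
c=o.mean(0); print("centre",c, "u",np.degrees(np.arctan2(*((o[1]-o[0]+o[3]-o[2])/2)[::-1])),"v",np.degrees(np.arctan2(*((o[0]-o[2]+o[1]-o[3])/2)[::-1])),np.linalg.norm(o[1]-o[0]),np.linalg.norm(o[0]-o[2]))
E
```

```text
pocket [531.3  10.7   9.9  46.7  47. ]
pocket [599.8  21.7   9.2  46.9  47.3]
pocket [542.7 -58.1   9.1  46.6  46.5]
pocket [611.3 -46.9  10.3  47.2  46.6]
centre [571.28439331 -18.16707182] u 9.21032914178109 v 99.43675828263734 69.39247347129208 69.7332863195957
```

Emit:
{"name": "carry_out", "arguments": {"moves": [[0.003,0.016,0,0,0,0,0.3],[0,0,0,-0.0445,0,0.0128,0.3],[0,0,0,-0.0445,0,0.0128,0.3],[0,0,0,-0.0446,0,0.0128,0.3],[0,0,0,0,0.045,0,0.3],[0,0,0,0,0.05,0,0.3],[0,0,0,0,0.05,0,0.3],[0,0,0,0,0.025,0,0.3],[0,0,0,0,0,0,0.3],[0,0,0,0,0,0,0.3]]}}

```text
time: 21.32
eef_pos: [0.6038, 0.02, 0.0522]
tcp_rot: [-0.537, 0.458, -0.46, 0.539]
contact_force: [0.7, 0.5, 0.1]
opening: 0.512
```

Run:
```python
from h import *
go([.6007,.0211,.036],-80.7)
e=get_state()["eef_pos"]
m,im,_=look(e[:2]+[0,.01],z=e[2]-.008,save="w10")
```

```text
t 21.32 pos [0.6038 0.02   0.0522] rotvec [-0.0047 -0.0049  0.0008] shift world [-0.0031  0.0011 -0.0162] in turned tool [-0.0016  0.0162 -0.0029] F [0.7 0.5 0.1] op 0.512
tile [603.1  21.    8.7  43.3  43.8] px [328. 303.] [167 195 239]
```

Emit:
{"name": "carry_out", "arguments": {"moves": [[-0.002,-0.008,0,-0.0015,0.004,-0.0027,0.3],[0,0,0,0,0,0,0.3],[0,0,0,0,0,0,0.3],[0,0,0,0,0,0,0.3]]}}

```text
time: 21.88
eef_pos: [0.6001, 0.0218, 0.047]
tcp_rot: [-0.54, 0.456, -0.457, 0.54]
contact_force: [0.4, -0.3, -2.0]
opening: 0.512
```

Run:
```python
from h import *
go([.6007,.0211,.036],-80.7)
e=get_state()["eef_pos"]
m,im,_=look(e[:2]+[0,.01],z=e[2]-.008,save="w10")
cv2.imwrite("pics/w10c.png",im[150:450,170:490])
```

```text
t 21.88 pos [0.6001 0.0218 0.047 ] rotvec [-0.0008  0.0043  0.0003] shift world [ 0.0006 -0.0007 -0.011 ] in turned tool [0.0008 0.011  0.0005] F [ 0.4 -0.3 -2. ] op 0.512
tile [599.4  22.8   9.3  43.3  43.8] px [328. 303.] [166 195 239]
```

View pics/w10c.png

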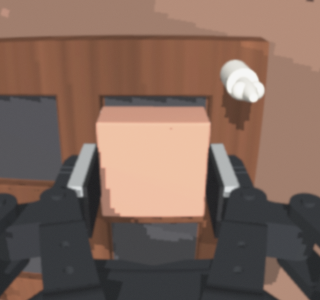

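Emit:
{"name": "carry_out", "arguments": {"moves": [[0,0,0,0.0008,0.002,0.0006,0.3],[0,0,0,0,0.003,0,0.3],[0,0,0,0,0.002,0,0.3],[0,0,0,0,0,0,0.3]]}}

```text
time: 22.42
eef_pos: [0.6005, 0.0211, 0.0394]
tcp_rot: [0.54, -0.457, 0.457, -0.54]
contact_force: [-1.2, -0.5, -1.0]
opening: 0.513
```

Emit:
{"name": "carry_out", "arguments": {"moves": [[0,0,0,0,0.002,0,0.3],[0,0,0,0,0,0,0.3]]}}

```text
time: 22.68
eef_pos: [0.6006, 0.021, 0.0376]
tcp_rot: [-0.54, 0.457, -0.457, 0.54]
contact_force: [-0.4, 0.7, -1.5]
opening: 0.509
```

Emit:
{"name": "carry_out", "arguments": {"moves": [[0,0,0,0,0.0015,0,0.3],[0,0,0,0,0,0,0.3]]}}

```text
time: 22.92
eef_pos: [0.6009, 0.0211, 0.0372]
tcp_rot: [-0.54, 0.456, -0.457, 0.54]
contact_force: [-1.8, 0.3, 5.4]
opening: 0.512
```

Contact came at TCP z 0.037. That matches the pick height of 0.029 plus 8 mm, so the stone is on the pocket floor. I'll release and check.

Emit:
{"name": "carry_out", "arguments": {"moves": [[0,0,0,0,-0.0008,0,0.1],[0,0,0,0,0,0,-0.1],[0,0,0,0,0,0,-0.25],[0,0,0,0,0,0,-0.25],[0,0,0,0,-0.03,0,-0.25],[0,0,0,0,-0.06,0,-0.25],[0,0,0,0,-0.06,0,-0.25],[0,0,0,0.06,-0.03,0,-0.25],[0,0,0,0,0,0,-0.25],[0,0,0,0,0,0,-0.25]]}}

```text
time: 24.18
eef_pos: [0.6093, -0.034, 0.2142]
tcp_rot: [0.54, -0.457, 0.456, -0.54]
contact_force: [0.1, 0.0, 0.7]
opening: 0.626
```

Run:
```python
from h import *
m,im,_=look([.6002,.022],z=.028,save="w11")
p=proj(m,[[.5311,.0107,.011],[.5424,-.0584,.011],[.6115,-.0471,.011]],True)
print(p.round()); 
try: pockets(m,im,[tuple(map(float,x)) for x in p[:1]])
except Exception as e: print(e)
mt,it=snap("top","t2"); hsv=cv2.cvtColor(it,cv2.COLOR_BGR2HSV)
wm=((hsv[...,1]<40)&(hsv[...,2]>170)).astype(np.uint8)*255
print("marble",tile(wm,mt,(223,178),.02,False)); print("granite",tile((it.max(2)<55).astype(np.uint8)*255,mt,(434,183),.02,False))
go([.6086,-.1928,.2],-106.4)
```

```text
tile [600.4  21.    9.4  43.2  43.7] px [324. 153.] [169 195 239]
[[245. 153.]
 [248. 229.]
 [324. 229.]]
pocket [531.4  11.4   8.5  46.4  46.7]
marble [618.6 314.  -24.9  47.1  47.2]
granite [ 608.8 -192.3  -17.    44.5   47.5]
t 24.27 pos [ 0.6088 -0.0331  0.2131] rotvec [ 0.003   0.4534 -0.0008] shift world [-0.0002 -0.1597 -0.0131] in turned tool [0.1532 0.0131 0.0449] F [ 0.1  1.2 -0.1] op 0.625
```

The sandstone is seated at (600.4,21.0) mm, 9.4°, within 1 mm of the pocket centre. Next is the granite.

Emit:
{"name": "carry_out", "arguments": {"moves": [[0,0.154,0,0,0,0,-0.5],[0,0.154,0,0,0,0,-0.5],[0,0.154,0,0,0,0,-0.5],[0,0,0,0.0504,0.0047,0.0152,-0.5],[0,0,0,0.0504,0.0047,0.0152,-0.5],[0,0,0,0.0505,0.0047,0.0153,-0.5],[0,0,0,0,0,0,-0.5],[0,0,0,0,0,0,-0.5]]}}

```text
time: 25.28
eef_pos: [0.6091, -0.1909, 0.1995]
tcp_rot: [-0.421, 0.569, -0.567, 0.421]
contact_force: [-0.2, -0.2, -0.0]
opening: 0.748
```

Run:
```python
from h import *
for t in (12,22,30): m,im,q=look([.6088,-.1923],save="w12",tol=(0,0,t))
go([.6088,-.1923,.0275],-107)
```

```text
tile [ 611.8 -193.3  -16.9   45.3   42.6] px [324. 222.] [44 41 42]
tile [ 611.7 -193.6  -16.2   46.2   43. ] px [324. 223.] [44 41 41]
tile [ 611.9 -193.4  -16.9   46.3   43.7] px [324. 223.] [44 41 41]
t 25.43 pos [ 0.6096 -0.1904  0.2007] rotvec [ 0.0002  0.0033 -0.0004] shift world [-0.0008 -0.0019 -0.1732] in turned tool [ 0.0021  0.1732 -0.0002] F [-0.1  0.6  0.6] op 0.746
```

Emit:
{"name": "carry_out", "arguments": {"moves": [[0,0,0,0.0023,0.05,0.0022,-0.5],[0,0,0,0,0.05,0,-0.5],[0,0,0,0,0.05,0,-0.5],[0,0,0,0,0.0235,0,-0.5],[0,0,0,0,0,0,-0.5],[0,0,0,0,0,0,0.3],[0,0,0,0,0,0,0.3],[0,0,0,0,0,0,0.3],[0,0,0,0,0,0,0.3],[0,0,0,0,0,0,0.3]]}}

```text
time: 26.68
eef_pos: [0.6125, -0.1954, 0.0296]
tcp_rot: [0.42, -0.567, 0.569, -0.422]
contact_force: [0.4, 0.4, 6.3]
opening: 0.512
```

Emit:
{"name": "carry_out", "arguments": {"moves": [[0,0,0,0,-0.03,0,0.3],[0,0,0,0,-0.05,0,0.3],[0,0,0,0,-0.06,0,0.3],[0,-0.154,0,0,0,0,0.3],[0,-0.154,0,0,0,0,0.3],[0,-0.154,0,0,0,0,0.3],[0,0,0,0,0,0,0.3],[0,0,0,0,0,0,0.3]]}}

```text
time: 27.68
eef_pos: [0.6108, -0.1949, 0.1671]
tcp_rot: [-0.539, 0.457, -0.457, 0.539]
contact_force: [-0.3, 0.2, -0.6]
opening: 0.509
```

Run:
```python
from h import *
e=get_state()["eef_pos"]
look(e[:2]+[0,.01],z=e[2]-.008,save="w13",tol=(0,0,14))
go([.5424,-.0584,.1],-80.7)
```

```text
tile [ 612.3 -196.7    9.4   68.7   61.5] px [328. 303.] [44 41 41]
t 27.73 pos [ 0.6108 -0.1949  0.1672] rotvec [ 0.      0.0024 -0.0001] shift world [-0.0684  0.1365 -0.0672] in turned tool [-0.1458  0.0672 -0.0455] F [ 0.4  0.4 -1.3] op 0.511
```

View pics/w13.png

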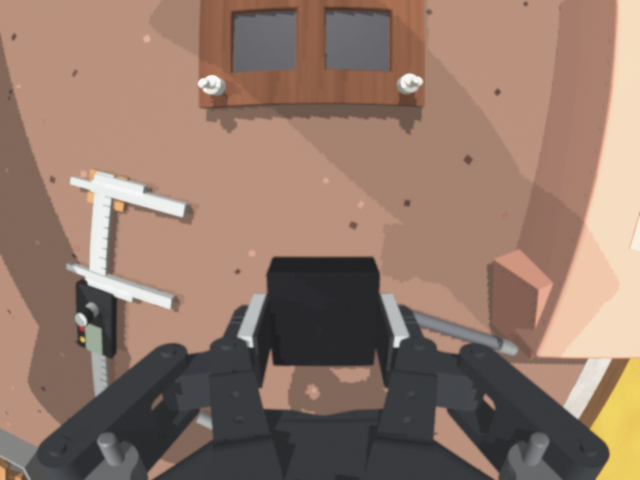

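The granite is held squarely: top face cols 268–376, rows 272–364, the same place as the sandstone was. It goes to the diagonal pocket.

Emit:
{"name": "carry_out", "arguments": {"moves": [[0,0,0,-0.0484,0,-0.015,0.3],[0,0,0,-0.0484,0,-0.015,0.3],[0,0,0,-0.0484,0,-0.015,0.3],[0,0,0,0,0.05,0,0.3],[0,0,0,0,0.05,0,0.3],[0,0,0,0,0.02,0,0.3],[0,0,0,0,0,0,0.3],[0,0,0,0,0,0,0.3],[0,0,0,0,0,0,0.3],[0,0,0,0,0,0,0.3]]}}

```text
time: 28.98
eef_pos: [0.5432, -0.0594, 0.0484]
tcp_rot: [-0.539, 0.456, -0.457, 0.54]
contact_force: [0.6, 0.3, -0.6]
opening: 0.512
```

Run:
```python
from h import *
go([.5429,-.0589,.0373],-80.7)
```

```text
t 28.98 pos [ 0.5432 -0.0594  0.0484] rotvec [-0.002   0.004   0.0009] shift world [-0.0003  0.0005 -0.0111] in turned tool [-0.0006  0.0111 -0.0002] F [ 0.6  0.3 -0.6] op 0.512
```

Emit:
{"name": "carry_out", "arguments": {"moves": [[0,0,0,-0.0005,0.004,-0.0002,0.3],[0,0,0,0,0.004,0,0.3],[0,0,0,0,0.002,0,0.3],[0,0,0,0,0,0,0.3]]}}

```text
time: 29.48
eef_pos: [0.5424, -0.0587, 0.0377]
tcp_rot: [0.54, -0.457, 0.457, -0.54]
contact_force: [-2.2, 0.2, 2.0]
opening: 0.511
```

Emit:
{"name": "carry_out", "arguments": {"moves": [[0,0,0,0,0.0015,0,0.3],[0,0,0,0,0,0,0.3]]}}

```text
time: 29.72
eef_pos: [0.5425, -0.0588, 0.0376]
tcp_rot: [0.54, -0.457, 0.456, -0.54]
contact_force: [-5.2, 1.3, 10.8]
opening: 0.51
```

Emit:
{"name": "carry_out", "arguments": {"moves": [[0,0,0,0,0.001,0,0.3],[0,0,0,0,0,0,0.3]]}}

```text
time: 29.98
eef_pos: [0.5425, -0.0588, 0.0375]
tcp_rot: [0.54, -0.457, 0.456, -0.54]
contact_force: [-9.0, 1.6, 17.9]
opening: 0.508
```

Emit:
{"name": "carry_out", "arguments": {"moves": [[0,0,0,0,-0.002,0,0.1],[0,0,0,0,0,0,-0.1],[0,0,0,0,0,0,-0.25],[0,0,0,0,0,0,-0.25],[0,0,0,0,-0.03,0,-0.25],[0,0,0,0,-0.06,0,-0.25],[0,0,0,0,-0.06,0,-0.25],[0,0.154,0,0,0,0,-0.5],[0,0.154,0,0,0,0,-0.5]]}}

```text
time: 31.1
eef_pos: [0.5428, -0.0589, 0.1882]
tcp_rot: [0.461, -0.534, 0.536, -0.463]
contact_force: [-0.0, 0.4, -0.2]
opening: 0.748
```

Emit:
{"name": "carry_out", "arguments": {"moves": [[0,0.154,0,0,0,0,-0.5],[0,0.154,0,0,0,0,-0.5],[0,0,0,-0.0529,-0.0014,-0.0131,-0.5],[0,0,0,-0.0529,-0.0014,-0.0131,-0.5],[0,0,0,-0.0529,-0.0014,-0.0131,-0.5],[0,0,0,-0.0529,-0.0014,-0.0131,-0.5],[0,0,0,-0.0529,-0.0014,-0.0131,-0.5],[0,0,0,-0.0529,-0.0014,-0.0131,-0.5],[0,0,0,-0.0529,-0.0014,-0.0131,-0.5],[0,0,0,0,0,0,-0.5]]}}

```text
time: 32.35
eef_pos: [0.6204, 0.3182, 0.1961]
tcp_rot: [-0.377, 0.598, -0.598, 0.378]
contact_force: [0.8, -0.8, -0.2]
opening: 0.748
```

Run:
```python
from h import *
go([.6207,.3143,.027],-115.8)
m,im,q=look([.6207,.3143],save="w14",tol=(0,0,30))
```

```text
t 32.35 pos [0.6204 0.3182 0.1961] rotvec [-0.0002  0.0052 -0.0007] shift world [ 0.0003 -0.0039 -0.1691] in turned tool [0.0034 0.1691 0.002 ] F [ 0.8 -0.8 -0.2] op 0.748
tile [620.9 314.7 -25.6  44.1  44.3] px [326. 225.] [240 244 244]
```

Emit:
{"name": "carry_out", "arguments": {"moves": [[0,0,0,0.001,0.05,0.001,-0.5],[0,0,0,0,0.05,0,-0.5],[0,0,0,0,0.05,0,-0.5],[0,0,0,0,0.0191,0,-0.5],[0,0,0,0,0,0,-0.5],[0,0,0,0,0,0,0.3],[0,0,0,0,0,0,0.3],[0,0,0,0,0,0,0.3],[0,0,0,0,0,0,0.3],[0,0,0,0,0,0,0.3]]}}

```text
time: 33.65
eef_pos: [0.6233, 0.3139, 0.031]
tcp_rot: [0.374, -0.598, 0.599, -0.378]
contact_force: [-0.3, -0.8, 7.1]
opening: 0.509
```

Emit:
{"name": "carry_out", "arguments": {"moves": [[0,0,0,0,-0.03,0,0.3],[0,0,0,0,-0.05,0,0.3],[0,0,0,0,-0.06,0,0.3],[0,-0.153,0,0,0,0,0.3],[0,-0.153,0,0,0,0,0.3],[0,-0.153,0,0,0,0,0.3],[0,-0.153,0,0,0,0,0.3],[0,0,0,0,0,0,0.3],[0,0,0,0,0,0,0.3]]}}

```text
time: 34.78
eef_pos: [0.6209, 0.3133, 0.1676]
tcp_rot: [-0.538, 0.458, -0.458, 0.539]
contact_force: [-0.1, 0.2, -1.6]
opening: 0.509
```

Run:
```python
from h import *
e=get_state()["eef_pos"]
look(e[:2]+[0,.01],z=e[2]-.008,save="w15",tol=(0,0,25))
go([.6115,-.0471,.1],-80.7)
mt,it=snap("top","t3")
```

```text
tile [619.9 315.6   8.9  42.8  42.9] px [328. 303.] [228 234 236]
t 34.83 pos [0.6209 0.3133 0.1676] rotvec [-0.0003 -0.0015  0.0002] shift world [-0.0094 -0.3604 -0.0676] in turned tool [ 0.3541  0.0676 -0.0676] F [ 0.5 -0.3 -1.3] op 0.508
```

Emit:
{"name": "carry_out", "arguments": {"moves": [[0,0,0,0.0476,0,-0.0229,0.3],[0,0,0,0.0476,0,-0.0229,0.3],[0,0,0,0.0476,0,-0.0229,0.3],[0,0,0,0.0476,0,-0.0229,0.3],[0,0,0,0.0475,0,-0.0228,0.3],[0,0,0,0.0475,0,-0.0227,0.3],[0,0,0,0,0.06,0,0.3],[0,0,0,0,0.05,0,0.3],[0,0,0,0,0.01,0,0.3]]}}

```text
time: 36.0
eef_pos: [0.5286, 0.0097, 0.0444]
tcp_rot: [0.54, -0.461, 0.455, -0.537]
contact_force: [-10.9, 0.0, 22.1]
opening: 0.51
```

Emit:
{"name": "carry_out", "arguments": {"moves": [[0,0,0,0,0,0,0.3],[0,0,0,0,0,0,0.3],[0,0,0,0,0,0,0.3],[0,0,0,0,0,0,0.3]]}}

```text
time: 36.5
eef_pos: [0.5327, 0.0094, 0.0486]
tcp_rot: [-0.539, 0.457, -0.458, 0.539]
contact_force: [-0.2, -0.2, -1.2]
opening: 0.507
```

Run:
```python
from h import *
go([.5317,.0095,.0385],-80.7)
e=get_state()["eef_pos"]
m,im,_=look(e[:2]+[0,.01],z=e[2]-.008,save="w16",tol=(0,0,25))
cv2.imwrite("pics/w16c.png",im[150:450,170:490])
```

```text
t 36.5 pos [0.5327 0.0094 0.0486] rotvec [-0.0023  0.0004  0.0008] shift world [-0.001   0.0001 -0.0101] in turned tool [-0.0002  0.0101 -0.001 ] F [-0.2 -0.2 -1.2] op 0.507
tile [531.8  11.8   9.   43.   43.5] px [328. 303.] [238 242 243]
```

View pics/w16c.png

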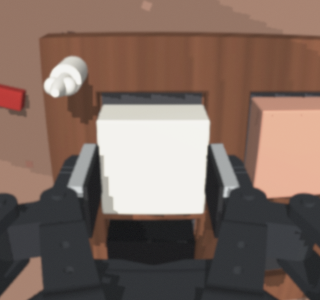

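Emit:
{"name": "carry_out", "arguments": {"moves": [[0,0,0,-0.0002,0.003,-0.0009,0.3],[0,0,0,0,0.003,0,0.3],[0,0,0,0,0.002,0,0.3],[0,0,0,0,0,0,0.3],[0,0,0,0,0,0,0.3]]}}

```text
time: 37.17
eef_pos: [0.5311, 0.0095, 0.0396]
tcp_rot: [-0.539, 0.458, -0.458, 0.539]
contact_force: [0.2, -0.9, -0.8]
opening: 0.516
```

Emit:
{"name": "carry_out", "arguments": {"moves": [[0,0,0,0,0.0015,0,0.3],[0,0,0,0,0,0,0.3]]}}

```text
time: 37.42
eef_pos: [0.5314, 0.0094, 0.039]
tcp_rot: [-0.539, 0.458, -0.458, 0.539]
contact_force: [-2.3, -0.6, 6.0]
opening: 0.507
```

Emit:
{"name": "carry_out", "arguments": {"moves": [[0,0,0,0,0.0015,0,0.3],[0,0,0,0,0,0,0.3]]}}

```text
time: 37.67
eef_pos: [0.5315, 0.0094, 0.039]
tcp_rot: [0.539, -0.458, 0.458, -0.539]
contact_force: [-7.5, 0.0, 14.5]
opening: 0.512
```

Emit:
{"name": "carry_out", "arguments": {"moves": [[0,0,0,0,-0.002,0,0.1],[0,0,0,0,0,0,-0.1],[0,0,0,0,0,0,-0.25],[0,0,0,0,0,0,-0.25],[0,0,0,0,-0.03,0,-0.25],[0,0,0,0,-0.06,0,-0.25],[0,0,0,0,-0.06,0,-0.25],[0,0,0,0.055,-0.02,0.02,-0.25],[0,0,0,0.055,-0.02,0.02,-0.25],[0,0,0,0,0,0,-0.25]]}}

```text
time: 38.92
eef_pos: [0.5906, -0.0961, 0.2311]
tcp_rot: [-0.537, 0.457, -0.461, 0.539]
contact_force: [1.4, 0.9, -0.7]
opening: 0.625
```

Emit:
{"name": "carry_out", "arguments": {"moves": [[0,0,0,0,0,0,-0.25],[0,0,0,0,0,0,-0.25]]}}

```text
time: 39.17
eef_pos: [0.5872, -0.0913, 0.2273]
tcp_rot: [0.539, -0.458, 0.457, -0.539]
contact_force: [-0.4, 0.1, -0.3]
opening: 0.624
```

Run:
```python
from h import *
m,im,_=look([.531,.0107],z=.028,save="w17",tol=(0,0,25))
look([.6003,.0215],z=.028); look([.5424,-.0584],z=.028,tol=(0,0,14))
# standoff pin tops (bright small blobs), z=.047
go([.4095,-.281,.042],-96)
cv2.imwrite("pics/w17c.png",im[0:320,60:520])
for sx in(-1,1):
  for sy in (-1,1):
    c=np.array([571.3,-18.2])+70*sx*np.array([.9869,.1616])+70*sy*np.array([-.1616,.9869])
    print("pin px",proj(m,[*c/1000,.047],True).round(0),c.round(1))
```

```text
tile [529.8  10.    8.9  43.4  43.8] px [278.  92.] [241 244 245]
tile [600.3  20.8   9.6  43.1  43.5] px [360.  92.] [167 193 237]
tile [543.2 -58.    8.8  44.1  44.4] px [279. 171.] [42 39 39]
t 39.33 pos [ 0.5877 -0.0914  0.228 ] rotvec [ 0.0007  0.2686 -0.0004] shift world [-0.1782 -0.1896 -0.186 ] in turned tool [ 0.2071  0.186  -0.1574] F [0.2 0.1 0. ] op 0.621
pin px [[237. 216.]] [513.5 -98.6]
pin px [[233.  51.]] [490.9  39.6]
pin px [[402. 216.]] [651.7 -76. ]
pin px [[405.  50.]] [629.1  62.2]
```

View pics/w17c.png

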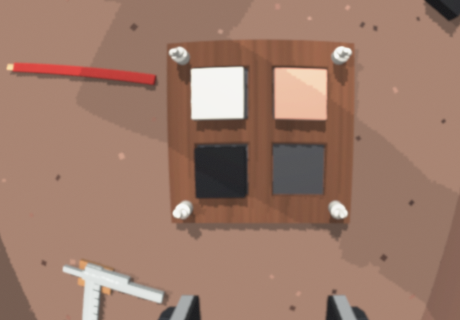

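All three samples lie flat in their pockets: marble at (278,92), sandstone at (360,92), granite at (279,171) in full-frame pixels. That leaves one pocket empty, and no slate has been seen. Next I'll shut the caliper.

Emit:
{"name": "carry_out", "arguments": {"moves": [[0,0.1343,0,0,0,0,-0.3],[0,0.1343,0,0,0,0,-0.3],[0,0,0,0.0459,0,-0.0317,-0.3],[0,0,0,0.0459,0,-0.0317,-0.3],[0,0,0,0.0459,0,-0.0317,-0.3],[0,0,0,0.0459,0,-0.0318,-0.3],[0,0,0,0.0459,0,-0.0318,-0.3],[0,0,0,0,0.05,0,-0.3],[0,0,0,0,0,0,-0.3],[0,0,0,0,0,0,-0.3]]}}

```text
time: 40.58
eef_pos: [0.4069, -0.3037, 0.1796]
tcp_rot: [0.473, -0.525, 0.526, -0.473]
contact_force: [-0.9, -0.7, -0.4]
opening: 0.648
```

Run:
```python
from h import *
go([.4059,-.3031,.042],-96)
im=cv2.imread("pics/w17.png"); hsv=cv2.cvtColor(im,cv2.COLOR_BGR2HSV)
mk=((hsv[...,1]<45)&(hsv[...,2]>140)).astype(np.uint8)
n,l,st,c=cv2.connectedComponentsWithStats(mk)
for i in range(1,n):
    if 40<st[i][4]<600: print("blob",c[i].round(1),st[i][4])
m,im2=snap("wrist","w18"); p=proj(m,[.4059,-.3031,.042],True)[0]; print("knob expected",p)
g=im2.min(2); x0,y0=(p-22).astype(int); sub=(g[y0:y0+44,x0:x0+44]>165).astype(np.uint8)
n,l,st,c=cv2.connectedComponentsWithStats(sub)
for i in range(1,n): print(st[i],c[i]+[x0,y0],ray(m,c[i]+[x0,y0],.042,True).round(4))
```

```text
t 40.58 pos [ 0.4069 -0.3037  0.1796] rotvec [-0.0011 -0.0001  0.0005] shift world [-0.001   0.0006 -0.1376] in turned tool [-0.0005  0.1376 -0.001 ] F [-0.9 -0.7 -0.4] op 0.648
blob [238.3  53.8] 198
blob [401.1  53.9] 227
blob [242.3 209.8] 246
blob [397.5 209.7] 244
blob [573.8 408. ] 49
blob [501.5 475.7] 71
knob expected [322.11393187 233.90546403]
[ 12  18  19  18 261] [321.19157088 237.27203065] [[ 0.405  -0.3056  0.042 ]]
[10 42 16  2 29] [316.82758621 253.55172414] [[ 0.4004 -0.3178  0.042 ]]
```

Emit:
{"name": "carry_out", "arguments": {"moves": [[0,0,0,0.001,0.05,-0.001,-0.3],[0,0,0,0,0.05,0,-0.3],[0,0,0,0,0.0376,0,-0.3],[0,0,0,0,0,0,0],[0,0,0,0,0,0,0.5],[0,0,0,0,0,0,0.9],[0,0,0,0,0,0,0.9],[0,0,0,0,0,0,0.9],[0,0,0,0,0,0,0.9],[0,0,0,0,0,0,0.9]], "squeeze": 60}}

```text
time: 41.88
eef_pos: [0.4057, -0.3062, 0.044]
tcp_rot: [0.473, -0.525, 0.527, -0.473]
contact_force: [-3.8, 0.9, 4.7]
opening: 0.133
```

Emit:
{"name": "carry_out", "arguments": {"moves": [[0,0,0,-0.01,0,0,0.9],[0,0,0,-0.01,0,0,0.9],[0,0,0,-0.01,0,0,0.9],[0,0,0,-0.01,0,0,0.9],[0,0,0,-0.01,0,0,0.9],[0,0,0,-0.01,0,0,0.9],[0,0,0,-0.008,0,0,0.9],[0,0,0,0,0,0,0.9]]}}

```text
time: 42.88
eef_pos: [0.4133, -0.2378, 0.044]
tcp_rot: [0.473, -0.525, 0.526, -0.473]
contact_force: [-3.2, 1.7, 7.0]
opening: 0.134
```

Emit:
{"name": "carry_out", "arguments": {"moves": [[0,0,0,-0.002,0,0,0.9],[0,0,0,-0.002,0,0,0.9],[0,0,0,0,0,0,0.9]]}}

```text
time: 43.25
eef_pos: [0.4136, -0.2346, 0.044]
tcp_rot: [0.473, -0.524, 0.527, -0.473]
contact_force: [-5.0, -0.8, 6.9]
opening: 0.136
```

Emit:
{"name": "carry_out", "arguments": {"moves": [[0,0,0,-0.002,0,0,0.9],[0,0,0,-0.001,0,0,0.9],[0,0,0,0,0,0,0.9]]}}

```text
time: 43.62
eef_pos: [0.4139, -0.2318, 0.044]
tcp_rot: [0.474, -0.524, 0.527, -0.473]
contact_force: [-4.9, -0.5, 6.0]
opening: 0.13
```

Emit:
{"name": "carry_out", "arguments": {"moves": [[0,0,0,-0.0015,0,0,0.9],[0,0,0,-0.001,0,0,0.9],[0,0,0,0,0,0,0.9]]}}

```text
time: 44.0
eef_pos: [0.4141, -0.2298, 0.044]
tcp_rot: [0.474, -0.524, 0.527, -0.473]
contact_force: [-4.9, -2.4, 5.4]
opening: 0.136
```

Emit:
{"name": "carry_out", "arguments": {"moves": [[0,0,0,-0.001,0,0,0.9],[0,0,0,-0.001,0,0,0.9],[0,0,0,0,0,0,0.9]]}}

```text
time: 44.38
eef_pos: [0.4142, -0.2297, 0.0441]
tcp_rot: [0.475, -0.522, 0.528, -0.472]
contact_force: [-7.5, -8.9, 3.3]
opening: 0.131
```

Emit:
{"name": "carry_out", "arguments": {"moves": [[0,0,0,-0.001,0,0,0.9],[0,0,0,0,0,0,0.9]]}}

```text
time: 44.62
eef_pos: [0.4142, -0.2296, 0.0441]
tcp_rot: [0.476, -0.522, 0.528, -0.472]
contact_force: [-8.9, -12.1, 1.2]
opening: 0.134
```

Emit:
{"name": "carry_out", "arguments": {"moves": [[0,0,0,-0.001,0,0,0.9],[0,0,0,0,0,0,0.9]]}}

```text
time: 44.88
eef_pos: [0.4143, -0.2295, 0.0441]
tcp_rot: [0.477, -0.521, 0.529, -0.471]
contact_force: [-9.3, -15.9, 0.1]
opening: 0.134
```

The caliper is against its hard stop, pushed at about 16 N, so it is shut. I'll release and go over to the cover.

Emit:
{"name": "carry_out", "arguments": {"moves": [[0,0,0,0,0,0,0.5],[0,0,0,0,0,0,0],[0,0,0,0,0,0,-0.3],[0,0,0,0,0,0,-0.3],[0,0,0,0,-0.055,0,-0.3],[0,0,0,0,-0.06,0,-0.3],[0,0,0,0,-0.06,0,-0.3],[0,0.1696,0,0,0,0,-0.3],[0,0.1696,0,0,0,0,-0.3],[0,0.1696,0,0,0,0,-0.3]]}}

```text
time: 46.12
eef_pos: [0.4138, -0.2235, 0.2161]
tcp_rot: [0.323, -0.629, 0.629, -0.324]
contact_force: [-0.4, -0.7, 0.6]
opening: 0.652
```

Emit:
{"name": "carry_out", "arguments": {"moves": [[0,0.1696,0,0,0,0,-0.3],[0,0.1696,0,0,0,0,-0.3],[0,0.1696,0,0,0,0,-0.3],[0,0.1696,0,0,0,0,-0.3],[0,0,0,-0.0331,0,-0.0384,-0.3],[0,0,0,-0.0331,0,-0.0384,-0.3],[0,0,0,-0.0331,0,-0.0384,-0.3],[0,0,0,-0.0331,0,-0.0384,-0.3],[0,0,0,-0.0331,0,-0.0384,-0.3]]}}

```text
time: 47.25
eef_pos: [0.5207, 0.0081, 0.216]
tcp_rot: [0.098, -0.7, 0.7, -0.098]
contact_force: [0.6, 0.4, -0.2]
opening: 0.648
```

Emit:
{"name": "carry_out", "arguments": {"moves": [[0,0,0,-0.0016,0,-0.0516,-0.3],[0,0,0,-0.0016,0,-0.0516,-0.3],[0,0,0,-0.0016,0,-0.0516,-0.3],[0,0,0,-0.0016,0,-0.0516,-0.3],[0,0,0,-0.0016,0,-0.0516,-0.3],[0,0,0,-0.0016,0,-0.0516,-0.3],[0,0,0,0,0,0,-0.3],[0,0,0,0,0,0,-0.3]]}}

```text
time: 48.25
eef_pos: [0.4444, 0.3065, 0.2156]
tcp_rot: [0.098, -0.7, 0.701, -0.098]
contact_force: [0.2, -0.5, 0.9]
opening: 0.65
```

Run:
```python
from h import *
go([.444,.300,.038],-164)
m,im=snap("wrist","w19"); snap("top","t4")
hsv=cv2.cvtColor(im,cv2.COLOR_BGR2HSV)
wm=((hsv[...,1]<40)&(hsv[...,2]>140)).astype(np.uint8)*255
wm=cv2.morphologyEx(wm,cv2.MORPH_CLOSE,np.ones((9,9)))
cs=sorted(cv2.findContours(wm,cv2.RETR_EXTERNAL,cv2.CHAIN_APPROX_NONE)[0],key=cv2.contourArea)[-3:]
for c in cs:
    q=(ray(m,c.reshape(-1,2),.005,True)[:,:2]*1000).astype(np.float32)
    (x,y),(w,h),a=cv2.minAreaRect(q); print("white",cv2.contourArea(c),np.round([x,y,(a+45)%90-45,w,h],1))
cv2.imwrite("pics/w19t.png",np.hstack([cv2.resize(im,(480,360)),cv2.resize(cv2.imread("pics/t4.png")[60:300,170:490],(320,360),interpolation=cv2.INTER_AREA)]))
```

```text
t 48.25 pos [0.4444 0.3065 0.2156] rotvec [-0.0007 -0.0007  0.0002] shift world [-0.0004 -0.0065 -0.1776] in turned tool [0.0022 0.1776 0.0062] F [ 0.2 -0.5  0.9] op 0.65
white 638.0 [384.2 604.   44.9  23.7  54.2]
white 1020.0 [529.7 -13.    9.7  48.8  48. ]
white 28579.5 [448.1 301.5  15.1 162.  161.9]
```

View pics/w19t.png

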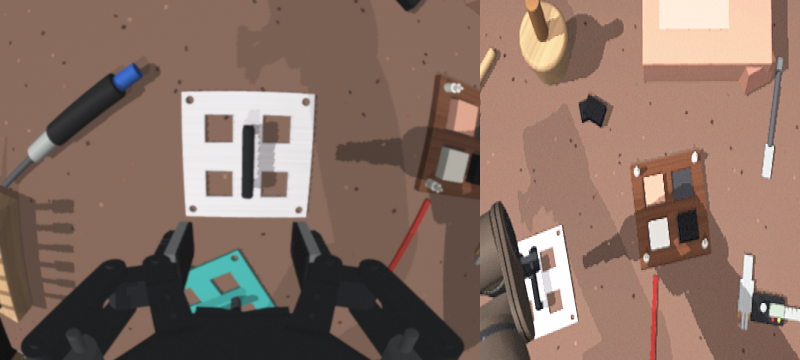

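The cover is seen whole, unmoved at (448.1,301.5) mm, 15.1°, with its handle bar lying along the tool x axis. The top view confirms the caliper is shut and the tray filled.

Emit:
{"name": "carry_out", "arguments": {"moves": [[0,0.0157,0,0,0.04,0,-0.3],[0,0,0,0,0.05,0,-0.3],[0,0,0,0,0.02,0,-0.3],[0,0,0,0,0,0,-0.3],[0,0,0,0,0,0,-0.3],[0,0,0,0,0,0,-0.3]]}}

```text
time: 49.1
eef_pos: [0.446, 0.3067, 0.1078]
tcp_rot: [-0.091, 0.701, -0.701, 0.093]
contact_force: [0.7, 0.2, 0.6]
opening: 0.656
```

Run:
```python
from h import *
go([.4481,.3015,.038],-164.9)
m,im=snap("wrist","w20"); g=im.max(2)
p=proj(m,[.4481,.3015,.042],True)[0]; print(p)
mk=(g<70).astype(np.uint8); n,l,st,c=cv2.connectedComponentsWithStats(mk)
i=l[int(p[1]),int(p[0])]; print(st[i],c[i])
cc=cv2.findContours((l==i).astype(np.uint8),cv2.RETR_EXTERNAL,cv2.CHAIN_APPROX_NONE)[0][0]
q=(ray(m,cc.reshape(-1,2),.042,True)[:,:2]*1000).astype(np.float32); print(cv2.minAreaRect(q))
```

```text
t 49.1 pos [0.446  0.3067 0.1078] rotvec [ 0.0003 -0.0023 -0.0038] shift world [ 0.0021 -0.0052 -0.0698] in turned tool [-0.0006  0.0698  0.0056] F [0.7 0.2 0.6] op 0.656
[334.05077204 269.38170429]
[ 323  188   24  143 3097] [333.77268324 257.33580885]
((451.11688232421875, 302.3802185058594), (83.29891967773438, 11.951240539550781), 14.909080505371094)
```

Emit:
{"name": "carry_out", "arguments": {"moves": [[0,-0.002,0,-0.0019,0.02,0.0056,-0.3],[0,0,0,0,0.03,0,-0.3],[0,0,0,0,0.0198,0,-0.3],[0,0,0,0,0,0,-0.3],[0,0,0,0,0,0,0.2],[0,0,0,0,0,0,0.5],[0,0,0,0,0,0,0.9],[0,0,0,0,0,0,0.9],[0,0,0,0,0,0,0.9],[0,0,0,0,0,0,0.9]], "squeeze": 80}}

```text
time: 50.4
eef_pos: [0.4491, 0.3021, 0.0377]
tcp_rot: [-0.092, 0.701, -0.701, 0.094]
contact_force: [-1.1, -1.3, 6.7]
opening: 0.143
```

Emit:
{"name": "carry_out", "arguments": {"moves": [[0,0,0,0,-0.03,0,0.9],[0,0,0,0,-0.04,0,0.9],[0,0,0,0,-0.05,0,0.9],[0,0,0,0,0,0,0.9],[0,0,0,0,0,0,0.9]]}}

```text
time: 51.02
eef_pos: [0.4467, 0.3011, 0.1544]
tcp_rot: [0.094, -0.701, 0.701, -0.092]
contact_force: [-0.3, -0.3, -3.1]
opening: 0.145
```

```bash
cat >> h.py <<'E'
def holes(dz=-.030,save=None):
    """cover's corner holes in the wrist view, on the frame's top plane at TCP z + dz"""
    e=get_state()["eef_pos"]; m,im=snap("wrist",save); z=e[2]+dz
    hsv=cv2.cvtColor(im,cv2.COLOR_BGR2HSV)
    wm=((hsv[...,1]<45)&(hsv[...,2]>130)).astype(np.uint8)
    cs,hi=cv2.findContours(wm,cv2.RETR_CCOMP,cv2.CHAIN_APPROX_NONE)
    for c,h in zip(cs,hi[0]):
        if h[3]>=0 and 60<cv2.contourArea(c)<6000:
            q=(ray(m,c.reshape(-1,2),z,True)[:,:2]*1000).astype(np.float32)
            (x,y),(w,hh),a=cv2.minAreaRect(q); print("hole",np.round([x,y,(a+45)%90-45,w,hh],1),"rel",np.round([x-e[0]*1e3,y-e[1]*1e3],1))
    big=max(cs,key=cv2.contourArea); print(cv2.boundingRect(big))
    return m,im
E
python3 - <<'E'
from h import *
go([.5713,-.0182,.2],-170.7)
holes(save="w21")
E
```

```text
t 51.02 pos [0.4467 0.3011 0.1544] rotvec [-0.0008  0.1015  0.0027] shift world [ 0.1246 -0.3193  0.0456] in turned tool [-0.0714 -0.0456  0.3352] F [-0.3 -0.3 -3.1] op 0.145
hole [471.5 343.8  15.1  33.6  33.6] rel [24.8 42.7]
hole [488.6 277.3  15.1  35.1  36.3] rel [ 41.9 -23.8]
hole [495.6 385.7  11.6   8.8   9.8] rel [48.9 84.6]
hole [531.  254.5 -29.1   8.8   9.2] rel [ 84.3 -46.6]
(144, 120, 358, 242)
```

Emit:
{"name": "carry_out", "arguments": {"moves": [[0,0.1015,0,0,-0.03,0,0.9],[0,0,0,-0.0059,0,0.0478,0.9],[0,0,0,-0.0059,0,0.0478,0.9],[0,0,0,-0.0059,0,0.0478,0.9],[0,0,0,-0.0059,0,0.0478,0.9],[0,0,0,-0.006,0,0.0478,0.9],[0,0,0,-0.006,0,0.0478,0.9],[0,0,0,-0.006,0,0.0479,0.9],[0,0,0,0,0,0,0.9],[0,0,0,0,0,0,0.9]]}}

```text
time: 52.32
eef_pos: [0.5417, -0.0215, 0.1838]
tcp_rot: [-0.058, 0.705, -0.704, 0.056]
contact_force: [-0.4, -0.5, -3.4]
opening: 0.144
```

Emit:
{"name": "carry_out", "arguments": {"moves": [[0,0,0,0,0.03,0,0.9],[0,0,0,0,0.03,0,0.9],[0,0,0,0,0.025,0,0.9],[0,0,0,0,0,0,0.9],[0,0,0,0,0,0,0.9],[0,0,0,0,0,0,0.9]]}}

```text
time: 53.08
eef_pos: [0.5442, -0.0218, 0.1028]
tcp_rot: [0.056, -0.704, 0.705, -0.059]
contact_force: [0.5, -0.9, -2.9]
opening: 0.146
```

```bash
cat >> h.py <<'E'
def pins(m,im,centre,zs=(.03,.047)):
    """white standoff blobs near the two +u pins: px extents"""
    hsv=cv2.cvtColor(im,cv2.COLOR_BGR2HSV); mk=((hsv[...,1]<45)&(hsv[...,2]>130)).astype(np.uint8)
    u=np.array([.9869,.1616]);v=np.array([-.1616,.9869]); n,l,st,c=cv2.connectedComponentsWithStats(mk)
    for s in (-1,1):
        P=(np.array(centre)+70*u+70*s*v)/1000
        a=proj(m,[*P,zs[0]],True)[0]; b=proj(m,[*P,zs[1]],True)[0]; print("pred shoulder",a.round(1),"tip",b.round(1))
        for i in range(1,n):
            if np.linalg.norm(c[i]-(a+b)/2)<25 and 15<st[i][4]<1500: print("  blob",c[i].round(1),st[i])
E
python3 - <<'E'
from h import *
go([.5418,-.0224,.095],-170.7)
m,im=holes(-.033,save="w22"); pins(m,im,[571.3,-18.2])
cv2.imwrite("pics/w22c.png",cv2.resize(im[90:330,120:520],(800,480)))
E
```

```text
t 53.08 pos [ 0.5442 -0.0218  0.1028] rotvec [-0.0012  0.0006 -0.0032] shift world [-0.0024 -0.0006 -0.0078] in turned tool [0.0025 0.0078 0.0002] F [ 0.5 -0.9 -2.9] op 0.146
hole [557.5  11.1   9.6   1.   23.2] rel [13.3 32.9]
hole [572.4  18.6   9.1  34.3  34.3] rel [28.2 40.4]
hole [583.5 -50.2   9.1  34.7  35.8] rel [ 39.3 -28.4]
hole [601.1  58.6   5.8   9.    9.5] rel [56.9 80.4]
hole [623.5 -78.2 -35.    8.6   9. ] rel [ 79.3 -56.4]
hole [627.7  48.7 -24.3   7.    4.6] rel [83.5 70.5]
(144, 120, 359, 242)
pred shoulder [454.7  94.4] tip [466.1  91.8]
  blob [451.4  93.8] [435  81  34  26 679]
pred shoulder [194.8  94.2] tip [183.7  91.5]
  blob [193.   92.9] [180  80  26  26 421]
```

Run:
```python
from h import *
im=cv2.imread("pics/w22.png"); m=camera_model("wrist")
hsv=cv2.cvtColor(im,cv2.COLOR_BGR2HSV); mk=((hsv[...,1]<45)&(hsv[...,2]>130))
n,l=cv2.connectedComponents(mk.astype(np.uint8))
out=[]
for (cx,cy,side) in ((451,94,1),(193,93,-1)):
    lab=np.bincount(l[cy-5:cy+6,cx-5:cx+6].ravel())[1:].argmax()+1
    ys,xs=np.where(l==lab)
    for x in sorted(set(xs)): 
        w=ys[xs==x]; print((x,w.min(),w.max()),end=" ")
    print()
for t in ([466.5,92.5],[183,92]): print(ray(m,t,.047,True)*1000)
```

```text
(np.int64(435), np.int64(92), np.int64(99)) (np.int64(436), np.int64(90), np.int64(101)) (np.int64(437), np.int64(88), np.int64(102)) (np.int64(438), np.int64(87), np.int64(103)) (np.int64(439), np.int64(87), np.int64(104)) (np.int64(440), np.int64(86), np.int64(105)) (np.int64(441), np.int64(86), np.int64(105)) (np.int64(442), np.int64(86), np.int64(105)) (np.int64(443), np.int64(85), np.int64(105)) (np.int64(444), np.int64(85), np.int64(105)) (np.int64(445), np.int64(84), np.int64(105)) (np.int64(446), np.int64(84), np.int64(105)) (np.int64(447), np.int64(83), np.int64(105)) (np.int64(448), np.int64(83), np.int64(105)) (np.int64(449), np.int64(83), np.int64(105)) (np.int64(450), np.int64(82), np.int64(105)) (np.int64(451), np.int64(82), np.int64(106)) (np.int64(452), np.int64(82), np.int64(106)) (np.int64(453), np.int64(82), np.int64(106)) (np.int64(454), np.int64(82), np.int64(106)) (np.int64(455), np.int64(82), np.int64(105)) (np.int64(456), np.int64(81), np.int64(105)) (np.int64(457), np.int64(81), np.int64(105)) (np.int64(458), np.int64(81), np.int64(105)) (np.int64(459), np.in
[... 978 characters left out ...]
, np.int64(81), np.int64(105)) (np.int64(193), np.int64(82), np.int64(105)) (np.int64(194), np.int64(82), np.int64(105)) (np.int64(195), np.int64(82), np.int64(105)) (np.int64(196), np.int64(82), np.int64(105)) (np.int64(197), np.int64(82), np.int64(105)) (np.int64(198), np.int64(82), np.int64(105)) (np.int64(199), np.int64(83), np.int64(105)) (np.int64(200), np.int64(83), np.int64(104)) (np.int64(201), np.int64(84), np.int64(104)) (np.int64(202), np.int64(84), np.int64(102)) (np.int64(203), np.int64(84), np.int64(100)) (np.int64(204), np.int64(85), np.int64(98)) (np.int64(205), np.int64(87), np.int64(96)) 
[[651.29963706 -76.32291877  47.        ]]
[[628.74408084  62.36273795  47.        ]]
```

The pin tips agree with the tray fit to about 0.3 mm. In the same picture the cover centre is 28.3 mm in x and 3.2 mm in y short of it. I'll shift and settle.

Emit:
{"name": "carry_out", "arguments": {"moves": [[0,0,0,-0.0142,0,0.0007,0.9],[0,0,0,-0.0142,0,0.0007,0.9],[0,0,0,0,0,0,0.9],[0,0,0,0,0,0,0.9],[0,0,0,0,0,0,0.9],[0,0,0,0,0,0,0.9]]}}

```text
time: 53.88
eef_pos: [0.5711, -0.0187, 0.1011]
tcp_rot: [0.057, -0.705, 0.705, -0.057]
contact_force: [0.2, 0.1, -3.1]
opening: 0.142
```

Run:
```python
from h import *
go([.5725,-.0186,.095],-170.7)
m,im=holes(-.034,save="w23")
```

```text
t 53.88 pos [ 0.5711 -0.0187  0.1011] rotvec [-0.     -0.0001 -0.0001] shift world [ 0.0014  0.0001 -0.0061] in turned tool [-0.0014  0.0061  0.0001] F [ 0.2  0.1 -3.1] op 0.142
hole [599.   21.9   9.5  34.5  34.7] rel [27.9 40.7]
hole [610.1 -47.4  10.1  35.2  36.3] rel [ 39.  -28.7]
hole [627.9  62.1   5.8   9.    9.6] rel [56.8 80.8]
hole [650.2 -75.5 -35.    8.7   9.1] rel [ 79.2 -56.8]
(144, 120, 359, 242)
```

Emit:
{"name": "carry_out", "arguments": {"moves": [[0,0,0,-0.0014,0.004,0.0001,0.9],[0,0,0,0,0.004,0,0.9],[0,0,0,0,0.004,0,0.9],[0,0,0,0,0.004,0,0.9],[0,0,0,0,0.002,0,0.9],[0,0,0,0,0,0,0.9],[0,0,0,0,0,0,0.9]]}}

```text
time: 54.8
eef_pos: [0.573, -0.0186, 0.0834]
tcp_rot: [0.057, -0.705, 0.705, -0.058]
contact_force: [-0.3, 0.5, -3.8]
opening: 0.141
```

Emit:
{"name": "carry_out", "arguments": {"moves": [[0,0,0,0,0.002,0,0.9],[0,0,0,0,0,0,0.9]]}}

```text
time: 55.05
eef_pos: [0.5727, -0.0186, 0.0811]
tcp_rot: [0.057, -0.705, 0.705, -0.057]
contact_force: [-0.3, 0.0, -3.0]
opening: 0.144
```

Emit:
{"name": "carry_out", "arguments": {"moves": [[0,0,0,0,0.002,0,0.9],[0,0,0,0,0,0,0.9]]}}

```text
time: 55.3
eef_pos: [0.5727, -0.0186, 0.079]
tcp_rot: [-0.057, 0.705, -0.705, 0.057]
contact_force: [0.3, 0.1, -3.3]
opening: 0.145
```

Emit:
{"name": "carry_out", "arguments": {"moves": [[0,0,0,0,0.0015,0,0.9],[0,0,0,0,0,0,0.9]]}}

```text
time: 55.55
eef_pos: [0.573, -0.0187, 0.0782]
tcp_rot: [0.057, -0.705, 0.705, -0.058]
contact_force: [-1.0, 0.2, -1.3]
opening: 0.151
```

Emit:
{"name": "carry_out", "arguments": {"moves": [[0,0,0,0,0.001,0,0.9],[0,0,0,0,0,0,0.9]]}}

```text
time: 55.8
eef_pos: [0.5732, -0.0187, 0.0778]
tcp_rot: [0.057, -0.705, 0.705, -0.058]
contact_force: [-2.7, -0.1, 6.3]
opening: 0.142
```

Run:
```python
from h import *
go([.5725,-.0186,.0777],-170.7)
m,im=holes(-.034,save="w24")
```

```text
t 55.8 pos [ 0.5732 -0.0187  0.0778] rotvec [-0.0004  0.0001 -0.0008] shift world [-0.0007  0.0001 -0.0001] in turned tool [ 0.0006  0.0001 -0.0002] F [-2.7 -0.1  6.3] op 0.142
hole [612.2 -47.3  10.7  35.4  36.3] rel [ 39.1 -28.6]
hole [601.2  21.9   9.5  34.6  35. ] rel [28.  40.6]
hole [630.2  59.9  14.8   5.3   5.3] rel [57.  78.6]
(144, 120, 359, 242)
```

The cover rests on all the barbs: TCP z 0.0778 was the predicted height, and one visible hole shows a pin through it. I'll release it and go to the first corner (+u+v) with shut fingers.

Emit:
{"name": "carry_out", "arguments": {"moves": [[0,0,0,0,0,0,0.5],[0,0,0,0,0,0,0.1],[0,0,0,0,0,0,0],[0,0,0,0,-0.03,0,0],[0,0,0,0,-0.05,0,0],[0,0,0,-0.0505,0,-0.03,1],[0,0,0,0,0,-0.023,1],[0,0,0,0,0.04,0,1],[0,0,0,0,0.03,0,1],[0,0,0,0,0,0,1]]}}

```text
time: 57.1
eef_pos: [0.6107, 0.0424, 0.0829]
tcp_rot: [-0.06, 0.705, -0.704, 0.055]
contact_force: [-0.5, -0.3, 0.1]
opening: -0.002
```

Emit:
{"name": "carry_out", "arguments": {"moves": [[0,0,0,0,0,0,1],[0,0,0,0,0,0,1],[0,0,0,0,0,0,1]]}}

```text
time: 57.48
eef_pos: [0.615, 0.0417, 0.0883]
tcp_rot: [0.056, -0.705, 0.705, -0.058]
contact_force: [-0.6, 0.4, 1.0]
opening: 0.001
```

Run:
```python
from h import *
go([.6144,.0418,.064],-170.7)
m,im=snap("wrist","w25")
```

```text
t 57.48 pos [0.615  0.0417 0.0883] rotvec [-0.0008 -0.0001 -0.003 ] shift world [-0.0006  0.0001 -0.0243] in turned tool [ 0.0005  0.0243 -0.0002] F [-0.6  0.4  1. ] op 0.001
```

Emit:
{"name": "carry_out", "arguments": {"moves": [[0,0,0,0,0.011,0,1],[0,0,0,0,0.01,0,1],[0,0,0,0,0,0,1],[0,0,0,0,0.002,0,1],[0,0,0,0,0,0,1]]}}

```text
time: 58.15
eef_pos: [0.6141, 0.0418, 0.064]
tcp_rot: [0.057, -0.705, 0.705, -0.057]
contact_force: [-0.7, -0.6, 3.2]
opening: -0.001
```

Emit:
{"name": "carry_out", "arguments": {"moves": [[0,0,0,0,0.0015,0,1],[0,0,0,0,0,0,1]]}}

```text
time: 58.4
eef_pos: [0.6142, 0.0418, 0.0629]
tcp_rot: [0.057, -0.705, 0.705, -0.058]
contact_force: [-1.3, -0.1, 3.4]
opening: 0.001
```

Emit:
{"name": "carry_out", "arguments": {"moves": [[0,0,0,0,0.0015,0,1],[0,0,0,0,0,0,1]]}}

```text
time: 58.65
eef_pos: [0.6141, 0.0419, 0.0603]
tcp_rot: [0.057, -0.705, 0.705, -0.058]
contact_force: [0.6, 0.5, 0.6]
opening: 0.003
```

Emit:
{"name": "carry_out", "arguments": {"moves": [[0,0,0,0,0.0015,0,1],[0,0,0,0,0,0,1]]}}

```text
time: 58.9
eef_pos: [0.6137, 0.0419, 0.0585]
tcp_rot: [-0.057, 0.705, -0.705, 0.057]
contact_force: [0.8, 0.2, 0.8]
opening: -0.002
```

Emit:
{"name": "carry_out", "arguments": {"moves": [[0,0,0,0,0.002,0,1],[0,0,0,0,0.001,0,1],[0,0,0,0,0,0,1]]}}

```text
time: 59.28
eef_pos: [0.6142, 0.0418, 0.0571]
tcp_rot: [0.057, -0.705, 0.705, -0.057]
contact_force: [-2.5, 0.2, 5.3]
opening: -0.002
```

Emit:
{"name": "carry_out", "arguments": {"moves": [[0,0,0,0,0.0015,0,1],[0,0,0,0,0,0,1]]}}

```text
time: 59.52
eef_pos: [0.6144, 0.0418, 0.0568]
tcp_rot: [0.058, -0.705, 0.705, -0.057]
contact_force: [-3.9, 0.0, 9.8]
opening: -0.0
```

Emit:
{"name": "carry_out", "arguments": {"moves": [[0,0,0,0,0.0015,0,1],[0,0,0,0,0,0,1]]}}

```text
time: 59.78
eef_pos: [0.6145, 0.0418, 0.0566]
tcp_rot: [0.058, -0.705, 0.705, -0.057]
contact_force: [-7.6, 0.6, 16.2]
opening: 0.001
```

Emit:
{"name": "carry_out", "arguments": {"moves": [[0,0,0,0,-0.035,0,1],[0,0,0,0,-0.035,0,1],[0,0,0,0,0,0.052,1],[0,0,0,0,0,0.052,1],[0,0,0,0,0.035,0,1],[0,0,0,0,0.015,0,1],[0,0,0,0,0,0,1],[0,0,0,0,0,0,1]]}}

```text
time: 60.78
eef_pos: [0.6315, -0.0602, 0.0741]
tcp_rot: [0.057, -0.705, 0.705, -0.058]
contact_force: [0.5, 0.2, -0.0]
opening: 0.003
```

Run:
```python
from h import *
go([.6312,-.0608,.064],-170.7)
```

```text
t 60.77 pos [ 0.6315 -0.0602  0.0741] rotvec [-0.0007  0.0011 -0.0017] shift world [-0.0003 -0.0006 -0.0101] in turned tool [0.0004 0.0101 0.0005] F [ 0.5  0.2 -0. ] op 0.003
```

Emit:
{"name": "carry_out", "arguments": {"moves": [[0,0,0,0,0.005,0.0005,1],[0,0,0,0,0.004,0,1],[0,0,0,0,0,0,1]]}}

```text
time: 61.15
eef_pos: [0.6313, -0.0611, 0.0646]
tcp_rot: [0.057, -0.705, 0.705, -0.058]
contact_force: [1.4, -0.4, 1.4]
opening: -0.001
```

Emit:
{"name": "carry_out", "arguments": {"moves": [[0,0,0,0,0.003,0,1],[0,0,0,0,0,0,1]]}}

```text
time: 61.4
eef_pos: [0.6307, -0.0613, 0.0609]
tcp_rot: [0.057, -0.705, 0.705, -0.057]
contact_force: [-0.5, -1.3, -0.3]
opening: -0.008
```

Emit:
{"name": "carry_out", "arguments": {"moves": [[0,0,0,0,0.002,0,1],[0,0,0,0,0,0,1]]}}

```text
time: 61.65
eef_pos: [0.6306, -0.0612, 0.0586]
tcp_rot: [-0.058, 0.705, -0.705, 0.057]
contact_force: [-0.5, 0.5, 0.8]
opening: 0.001
```

Emit:
{"name": "carry_out", "arguments": {"moves": [[0,0,0,0,0.002,0,1],[0,0,0,0,0,0,1]]}}

```text
time: 61.9
eef_pos: [0.6308, -0.0613, 0.057]
tcp_rot: [-0.057, 0.705, -0.705, 0.057]
contact_force: [-0.6, -0.9, 0.1]
opening: 0.001
```

Emit:
{"name": "carry_out", "arguments": {"moves": [[0,0,0,0,0.002,0,1],[0,0,0,0,0,0,1]]}}

```text
time: 62.15
eef_pos: [0.6313, -0.0614, 0.056]
tcp_rot: [0.057, -0.705, 0.705, -0.058]
contact_force: [-0.9, 0.5, 4.1]
opening: 0.005
```

Emit:
{"name": "carry_out", "arguments": {"moves": [[0,0,0,0,0.0015,0,1],[0,0,0,0,0,0,1]]}}

```text
time: 62.4
eef_pos: [0.6314, -0.0614, 0.0556]
tcp_rot: [0.057, -0.705, 0.705, -0.058]
contact_force: [-4.7, 0.8, 8.9]
opening: -0.003
```

Emit:
{"name": "carry_out", "arguments": {"moves": [[0,0,0,0,0.0015,0,1],[0,0,0,0,0,0,1]]}}

```text
time: 62.65
eef_pos: [0.6315, -0.0615, 0.0553]
tcp_rot: [0.057, -0.705, 0.705, -0.057]
contact_force: [-7.2, 1.0, 13.9]
opening: 0.002
```

Run:
```python
from h import *
m,im=snap("wrist","w26"); s=get_state(); print(s["eef_pos"],s["contact_force"])
sc=snap("scene","s2")[1]
a=cv2.resize(im,(460,345)); b=cv2.resize(sc[205:310,215:335],(340,298),interpolation=cv2.INTER_CUBIC)
b=cv2.copyMakeBorder(b,0,47,0,0,cv2.BORDER_CONSTANT)
cv2.imwrite("pics/w26c.png",np.hstack([a,b]))
```

```text
[ 0.63153691 -0.06144297  0.05532977] [-6.0419139   1.09217034 13.87114356]
```

View pics/w26c.png

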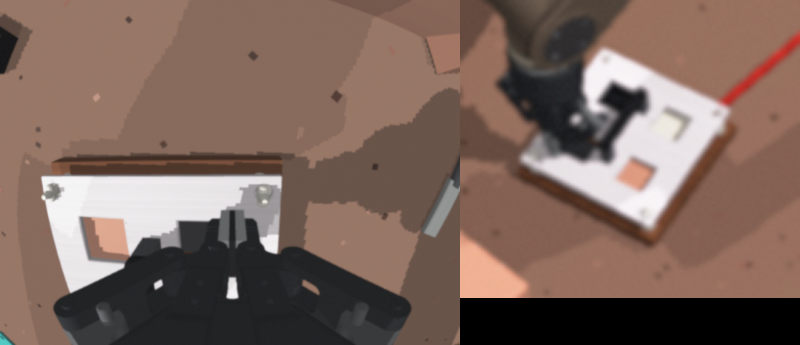

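Both +u pins now stand through their holes, at (52,192) and (263,192) in the left half of the picture, and the frame looks low there. Next are the two -u corners.

Emit:
{"name": "carry_out", "arguments": {"moves": [[0,0,0,0,-0.03,0,1],[0,0,0,0,-0.02,0,1],[0,0,0,0.052,0,0,1],[0,0,0,0.052,0,0,1],[0,0,0,0,0.025,0,1],[0,0,0,0,0,0,1],[0,0,0,0,0,0,1],[0,0,0,0,0,0,1]]}}

```text
time: 63.75
eef_pos: [0.5297, -0.0783, 0.0783]
tcp_rot: [0.057, -0.704, 0.705, -0.058]
contact_force: [0.2, 0.2, -0.6]
opening: 0.001
```

Emit:
{"name": "carry_out", "arguments": {"moves": [[0,0,0,0,0.006,0,1],[0,0,0,0,0.003,0,1],[0,0,0,0,0,0,1]]}}

```text
time: 64.12
eef_pos: [0.5281, -0.0779, 0.0677]
tcp_rot: [-0.058, 0.705, -0.705, 0.057]
contact_force: [0.8, -0.7, -0.4]
opening: -0.001
```

Emit:
{"name": "carry_out", "arguments": {"moves": [[0,0,0,0,0.002,0,1]]}}

```text
time: 64.25
eef_pos: [0.5285, -0.0781, 0.0663]
tcp_rot: [0.057, -0.705, 0.705, -0.058]
contact_force: [-0.5, -0.2, 0.3]
opening: -0.002
```

Emit:
{"name": "carry_out", "arguments": {"moves": [[0,0,0,0,0.0015,0,1]]}}

```text
time: 64.38
eef_pos: [0.5284, -0.0781, 0.0647]
tcp_rot: [0.057, -0.705, 0.705, -0.058]
contact_force: [-0.4, -0.2, -0.3]
opening: 0.002
```

Emit:
{"name": "carry_out", "arguments": {"moves": [[0,0,0,0,0.0015,0,1]]}}

```text
time: 64.5
eef_pos: [0.5284, -0.0781, 0.0634]
tcp_rot: [0.057, -0.705, 0.705, -0.058]
contact_force: [-0.3, 0.1, 4.3]
opening: 0.0
```

Emit:
{"name": "carry_out", "arguments": {"moves": [[0,0,0,0,0.0015,0,1]]}}

```text
time: 64.62
eef_pos: [0.5286, -0.0782, 0.0627]
tcp_rot: [0.057, -0.705, 0.705, -0.057]
contact_force: [-2.8, 0.0, 10.8]
opening: 0.0
```

Contact is on the barb here. I'll press on.

Emit:
{"name": "carry_out", "arguments": {"moves": [[0,0,0,0,0.001,0,1]]}}

```text
time: 64.75
eef_pos: [0.5288, -0.0783, 0.0623]
tcp_rot: [0.057, -0.705, 0.705, -0.057]
contact_force: [-4.4, -1.2, 9.3]
opening: 0.004
```

Emit:
{"name": "carry_out", "arguments": {"moves": [[0,0,0,0,0.001,0,1]]}}

```text
time: 64.88
eef_pos: [0.5286, -0.0785, 0.0611]
tcp_rot: [0.058, -0.704, 0.705, -0.057]
contact_force: [-3.1, -0.6, 6.7]
opening: 0.002
```

Emit:
{"name": "carry_out", "arguments": {"moves": [[0,0,0,0,0.001,0,1]]}}

```text
time: 65.0
eef_pos: [0.5285, -0.0785, 0.0596]
tcp_rot: [0.057, -0.704, 0.705, -0.058]
contact_force: [-2.8, -0.7, 3.3]
opening: -0.002
```

Emit:
{"name": "carry_out", "arguments": {"moves": [[0,0,0,0,0.001,0,1]]}}

```text
time: 65.12
eef_pos: [0.5285, -0.0782, 0.0578]
tcp_rot: [0.057, -0.705, 0.705, -0.058]
contact_force: [-0.4, -0.3, -0.3]
opening: -0.004
```

Emit:
{"name": "carry_out", "arguments": {"moves": [[0,0,0,0,0,0,1]]}}

```text
time: 65.25
eef_pos: [0.5282, -0.0779, 0.0573]
tcp_rot: [-0.057, 0.705, -0.705, 0.057]
contact_force: [0.6, -0.8, 0.1]
opening: -0.002
```

Emit:
{"name": "carry_out", "arguments": {"moves": [[0,0,0,0,0.002,0,1],[0,0,0,0,0,0,1]]}}

```text
time: 65.5
eef_pos: [0.5281, -0.0779, 0.0553]
tcp_rot: [-0.057, 0.705, -0.705, 0.057]
contact_force: [0.3, 0.3, -0.1]
opening: -0.003
```

Emit:
{"name": "carry_out", "arguments": {"moves": [[0,0,0,0,0.002,0,1],[0,0,0,0,0,0,1]]}}

```text
time: 65.75
eef_pos: [0.5285, -0.0781, 0.054]
tcp_rot: [0.057, -0.705, 0.705, -0.057]
contact_force: [-0.9, 0.0, 2.8]
opening: -0.002
```

Emit:
{"name": "carry_out", "arguments": {"moves": [[0,0,0,0,0.002,0,1],[0,0,0,0,0,0,1]]}}

```text
time: 66.0
eef_pos: [0.5286, -0.0781, 0.0538]
tcp_rot: [-0.058, 0.705, -0.705, 0.057]
contact_force: [-5.1, 1.4, 13.0]
opening: -0.004
```

Emit:
{"name": "carry_out", "arguments": {"moves": [[0,0,0,0,-0.035,0,1],[0,0,0,0,-0.035,0,1],[0,0,0,0,0,-0.052,1],[0,0,0,0,0,-0.052,1],[0,0,0,0,0.035,0,1],[0,0,0,0,0.015,0,1],[0,0,0,0,0,0,1],[0,0,0,0,0,0,1]]}}

```text
time: 67.0
eef_pos: [0.5124, 0.0239, 0.0725]
tcp_rot: [0.056, -0.705, 0.705, -0.058]
contact_force: [-0.7, -0.2, -0.5]
opening: 0.001
```

Run:
```python
from h import *
go([.5118,.0250,.066],-170.7)
```

```text
t 67.0 pos [0.5124 0.0239 0.0725] rotvec [-0.0006 -0.0011 -0.0018] shift world [-0.0006  0.0011 -0.0065] in turned tool [ 0.0004  0.0065 -0.0012] F [-0.7 -0.2 -0.5] op 0.001
```

Emit:
{"name": "carry_out", "arguments": {"moves": [[0,0,0,0,0.006,-0.001,1],[0,0,0,0,0,0,1]]}}

```text
time: 67.25
eef_pos: [0.5114, 0.0253, 0.0657]
tcp_rot: [0.057, -0.705, 0.705, -0.057]
contact_force: [-0.1, -0.6, -0.2]
opening: -0.001
```

Emit:
{"name": "carry_out", "arguments": {"moves": [[0,0,0,0,0.002,0,1]]}}

```text
time: 67.38
eef_pos: [0.5117, 0.0254, 0.064]
tcp_rot: [0.057, -0.705, 0.705, -0.058]
contact_force: [-0.2, 0.3, 1.0]
opening: -0.002
```

Emit:
{"name": "carry_out", "arguments": {"moves": [[0,0,0,0,0.0015,0,1]]}}

```text
time: 67.5
eef_pos: [0.5115, 0.0255, 0.0623]
tcp_rot: [0.057, -0.705, 0.705, -0.058]
contact_force: [-0.2, 0.1, -0.7]
opening: 0.0
```

Emit:
{"name": "carry_out", "arguments": {"moves": [[0,0,0,0,0.0015,0,1]]}}

```text
time: 67.62
eef_pos: [0.5114, 0.0255, 0.0607]
tcp_rot: [0.057, -0.705, 0.705, -0.058]
contact_force: [-0.7, -0.4, 0.1]
opening: -0.0
```

Emit:
{"name": "carry_out", "arguments": {"moves": [[0,0,0,0,0.0015,0,1]]}}

```text
time: 67.75
eef_pos: [0.5114, 0.0256, 0.0591]
tcp_rot: [0.057, -0.705, 0.705, -0.058]
contact_force: [-0.4, -0.4, 0.3]
opening: 0.0
```

Emit:
{"name": "carry_out", "arguments": {"moves": [[0,0,0,0,0.0015,0,1]]}}

```text
time: 67.88
eef_pos: [0.5114, 0.0255, 0.0576]
tcp_rot: [0.057, -0.705, 0.705, -0.057]
contact_force: [0.9, 0.6, 0.1]
opening: 0.001
```

Emit:
{"name": "carry_out", "arguments": {"moves": [[0,0,0,0,0.001,0,1]]}}

```text
time: 68.0
eef_pos: [0.5114, 0.0255, 0.0566]
tcp_rot: [0.057, -0.705, 0.705, -0.057]
contact_force: [-0.5, 0.9, 0.8]
opening: -0.001
```

Emit:
{"name": "carry_out", "arguments": {"moves": [[0,0,0,0,0.002,0,1],[0,0,0,0,0,0,1]]}}

```text
time: 68.25
eef_pos: [0.5113, 0.0255, 0.0545]
tcp_rot: [0.057, -0.705, 0.705, -0.057]
contact_force: [-0.8, -0.5, 0.4]
opening: -0.0
```

Emit:
{"name": "carry_out", "arguments": {"moves": [[0,0,0,0,0.0015,0,1],[0,0,0,0,0,0,1]]}}

```text
time: 68.5
eef_pos: [0.5116, 0.0255, 0.054]
tcp_rot: [0.057, -0.705, 0.705, -0.057]
contact_force: [-2.2, 0.3, 4.3]
opening: 0.0
```

Emit:
{"name": "carry_out", "arguments": {"moves": [[0,0,0,0,0.0015,0,1],[0,0,0,0,0,0,1]]}}

```text
time: 68.75
eef_pos: [0.5117, 0.0255, 0.0539]
tcp_rot: [0.058, -0.705, 0.705, -0.057]
contact_force: [-4.8, -0.6, 13.4]
opening: -0.002
```

Emit:
{"name": "carry_out", "arguments": {"moves": [[0,0,0,0,0.0015,0,1],[0,0,0,0,0,0,1]]}}

```text
time: 69.0
eef_pos: [0.5117, 0.0255, 0.0537]
tcp_rot: [-0.058, 0.705, -0.705, 0.057]
contact_force: [-9.7, 0.2, 22.2]
opening: 0.0
```

Solid at 0.054, which is the flush height. Now I'll press the +u corners again the same way.

Emit:
{"name": "carry_out", "arguments": {"moves": [[0,0,0,0,-0.03,0,1],[0,0,0,0,-0.03,0,1],[0,0,0,-0.052,0,0,1],[0,0,0,-0.052,0,0,1],[0,0,0,0,0.035,0,1],[0,0,0,0,0.01,0,1],[0,0,0,0,0.006,0,1],[0,0,0,0,0,0,1],[0,0,0,0,0,0,1]]}}

```text
time: 70.12
eef_pos: [0.6145, 0.0422, 0.0605]
tcp_rot: [0.056, -0.705, 0.705, -0.058]
contact_force: [0.4, 0.1, 0.9]
opening: 0.0
```

Emit:
{"name": "carry_out", "arguments": {"moves": [[0,0,0,0,0.003,0,1],[0,0,0,0,0,0,1]]}}

```text
time: 70.38
eef_pos: [0.614, 0.0423, 0.0564]
tcp_rot: [0.057, -0.705, 0.705, -0.058]
contact_force: [-1.2, 0.3, -0.8]
opening: 0.002
```

Emit:
{"name": "carry_out", "arguments": {"moves": [[0,0,0,0,0.002,0,1],[0,0,0,0,0,0,1]]}}

```text
time: 70.62
eef_pos: [0.614, 0.0423, 0.0542]
tcp_rot: [0.057, -0.705, 0.705, -0.057]
contact_force: [0.1, 0.2, -1.1]
opening: 0.001
```

Emit:
{"name": "carry_out", "arguments": {"moves": [[0,0,0,0,0.002,0,1],[0,0,0,0,0,0,1]]}}

```text
time: 70.88
eef_pos: [0.6142, 0.0423, 0.054]
tcp_rot: [0.058, -0.705, 0.705, -0.057]
contact_force: [-5.1, 0.1, 7.9]
opening: 0.001
```

Emit:
{"name": "carry_out", "arguments": {"moves": [[0,0,0,0,0.002,0,1],[0,0,0,0,0,0,1],[0,0,0,0,-0.035,0,1],[0,0,0,0,-0.035,0,1],[0,0,0,0,0,0.052,1],[0,0,0,0,0,0.052,1],[0,0,0,0,0.04,0,1],[0,0,0,0,0.02,0,1],[0,0,0,0,0,0,1],[0,0,0,0,0,0,1]]}}

```text
time: 72.12
eef_pos: [0.6315, -0.0597, 0.0612]
tcp_rot: [0.057, -0.705, 0.705, -0.058]
contact_force: [0.2, -1.1, -0.1]
opening: 0.003
```

Emit:
{"name": "carry_out", "arguments": {"moves": [[0,0,0,0,0.005,0,1],[0,0,0,0,0.003,0,1],[0,0,0,0,0,0,1]]}}

```text
time: 72.5
eef_pos: [0.6315, -0.0601, 0.054]
tcp_rot: [0.057, -0.705, 0.705, -0.058]
contact_force: [-1.5, 1.2, 5.4]
opening: 0.002
```

Emit:
{"name": "carry_out", "arguments": {"moves": [[0,0,0,0,0.002,0,1],[0,0,0,0,0,0,1]]}}

```text
time: 72.75
eef_pos: [0.6316, -0.0601, 0.0538]
tcp_rot: [0.057, -0.705, 0.705, -0.058]
contact_force: [-5.4, 2.8, 13.4]
opening: -0.002
```

Emit:
{"name": "carry_out", "arguments": {"moves": [[0,0,0,0,0.0015,0,1],[0,0,0,0,0,0,1]]}}

```text
time: 73.0
eef_pos: [0.6317, -0.0601, 0.0537]
tcp_rot: [0.058, -0.705, 0.705, -0.058]
contact_force: [-9.1, 2.5, 19.7]
opening: 0.004
```

All four corners bottom out at 0.054 (flush). I'll retreat and check numerically, as the picture views are used up.

Emit:
{"name": "carry_out", "arguments": {"moves": [[0,0,0,0,-0.04,0,1],[0,0,0,0,-0.06,0,1],[0,0,0,0,-0.06,0,1],[0,0,0,0.02,0,0.055,1],[0,0,0,0.02,0,0.055,1],[0,0,0,0.02,0,0.055,1],[0,0,0,0.02,0,0.055,1],[0,0,0,0.02,0,0.055,1],[0,0,0,0,0,0,1],[0,0,0,0,0,0,1]]}}

```text
time: 74.25
eef_pos: [0.5764, -0.3475, 0.2087]
tcp_rot: [-0.057, 0.705, -0.705, 0.057]
contact_force: [0.2, 0.9, 0.4]
opening: -0.003
```

Run:
```python
from h import *
m,im=snap("top","t9"); hsv=cv2.cvtColor(im,cv2.COLOR_BGR2HSV)
wm=((hsv[...,1]<45)&(hsv[...,2]>150)).astype(np.uint8)*255; wm=cv2.morphologyEx(wm,cv2.MORPH_CLOSE,np.ones((5,5)))
print("cover",tile(wm,m,(361,199),.035,False))
g=im.min(2)
print("row 237 bright cols",np.where(g[237,420:500]>150)[0]+420,"row 232",np.where(g[232,420:500]>150)[0]+420)
a=cv2.imread("pics/top0.png"); d=cv2.absdiff(cv2.cvtColor(a,6),cv2.cvtColor(im,6))
for n,(x,y) in dict(offcut=(283,133),pencil=(344,280),flat=(462,140),point=(542,190),hammer=(122,260),teal=(234,354)).items(): print(n,d[y-12:y+13,x-12:x+13].mean().round(1))
s=get_state();print(s["time"],s["eef_pos"],s["contact_force"].round(1))
w,iw=snap("wrist","w30")
```

```text
cover [570.9 -18.2   9.7 162.1 162.4]
row 237 bright cols [433 434 435 436 437 438 439 440 441 442] row 232 [434 435 436 437 438 439 440 441 442]
offcut 3.0
pencil 15.3
flat 13.3
point 39.3
hammer 2.9
teal 2.5
74.3 [ 0.57670647 -0.34673445  0.20866378] [ 0.9  0.3 -0.7]
```

Run:
```python
from h import *
for f in ("top0","t9"):
    h=cv2.cvtColor(cv2.imread(f"pics/{f}.png"),cv2.COLOR_BGR2HSV)
    k=((h[...,0]<6)|(h[...,0]>174))&(h[...,1]>170)&(h[...,2]>60); ys,xs=np.where(k[230:330,320:370]); print(f,xs.mean()+320,ys.mean()+230,len(xs))
    b=(h[80:185,450:475,1]<60)&(h[80:185,450:475,2]>90); ys,xs=np.where(b); print(" flat chisel",xs.mean()+450,ys.mean()+80,len(xs))
sign_off()
```

```text
top0 343.2022471910112 279.4082397003745 267
 flat chisel 461.5477582846004 143.5730994152047 513
t9 343.1417624521073 279.7394636015326 261
 flat chisel 461.0891719745223 145.0488322717622 471
the job is handed in; nothing more can be done
```

The stone sample case is made up and handed in at about 74 s of the 210 s allowed.

**What I did**
- **Sandstone check:** I laid the pink sandstone in the caliper and slid the moving jaw up until both jaws bore on it, with about 14 N of reaction.
- **Seating:** The sandstone, black granite and white marble went flat into their pockets. I found no green slate, so one pocket is empty.
- **Caliper:** I slid it back shut against its hard stop.
- **Cover:** I laid the aluminium frame over the standoffs and pressed all four corners.

**Last checks**
- **Cover:** Every corner bottomed solid at the same TCP height, 0.054 m, which is the flush height. The press forces were about 13 to 22 N, though at one re-pressed corner I read only 8 N before the final push. The cover measures (571, -18) mm at 9.7°, against (571, -18) mm at 9.3° for the tray.
- **Caliper:** The jaws still show as a single closed bar from above.
- **Other things:** The offcut, pencil, flat chisel, air hammer and teal frame look unmoved. The point chisel was under the arm in the last picture, so I could not check it. I never worked near it.

**What was less clear**
- I read a clear snap, a force rise and then a drop, at only one corner, (-u, -v). The (+u, +v) corner gave a weaker version of it. The other two were already down when I pressed them. For those I rely on the final heights, as I had no picture views left for a close look.
- While lowering the marble I saw one brief push of about 22 N, and it then seated normally.

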